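# Cull misshapen mounting blocks and tip the good ones into the bin

### The arm

A 7-joint arm with a two-finger parallel gripper is mounted at the origin on the work surface. World frame = base frame: x ahead of the robot, y to its left, z up, the work surface at z = 0. Lengths are in m, angles in rad, forces in N, time in s.
With the tool pointing down it reaches from about 0.4 to 0.925 m from the base axis. Payload 4.1 kg.
Tool frame: the origin (TCP) lies midway between the tips of the shut fingers; the grasp point (between the pads) lies 19 mm behind it; z points along the fingers, y is the line along which they close (so a half turn about z gives the same grasp; the last joint's range is limited). The gripper opens to 85 mm and grips with 20 to 120 N. Pads are 22 mm wide; open, the fingers measure 114 mm over their backs; the gripper's body (76 mm by 85 mm) begins 54 mm behind the grasp point. The pads swing forward as they close: fully open they stand 13 mm farther back than shut.
Start: joints at [1.016, 0.398, 0.045, 1.537, -0.019, 1.207, -0.051], TCP at [0.286, -0.584, 0.231] pointing down, gripper open.
Joint ranges: [-2.82, 2.82], [-0.49, 2.23], [-1.37, 1.46], [0, 2.46], [-1.36, 4.5], [0.23, 2], [-2.94, 2.94]. Speed limits (rad/s): [2.57, 2.57, 3.14, 3.14, 3.14, 3.14, 3.14].

### API

Orientations are given as a rotation vector (axis times angle).
In Python, from station import env gives the robot as it stands.
- The arm moves only by the tool move_arm, never from a script. Its argument "plan" is a list of rows, each an object with "slide": the shift along the tool's x, y, z each as a share of 30 cm, from -1 to 1, a list of three; "rotation": the turn, a rotation vector about the tool's x, y, z each as a share of 180 degrees, from -1 to 1, a list of three; "claw": the opening, from -1 (shut) to 1 (fully open). A call has 1 to 12 rows; each row is the pose to reach, as a shift and turn from the pose commanded when the call began, along the tool's axes at that moment, turning the shorter way round; what a row does not reach only later rows make up. A row lasts 1/12 s, in which the tool goes at most 41.7 mm and 7.16 degrees, less where a joint would pass 70% of its speed; a pose out of reach is approached as far as the arm can. A call with a number of a shift or a turn outside -1 to 1 is refused whole. A call with a gripper value outside its range is refused whole. The fingers move at their own pace and stop on an object; "force" is the grip in N (left out, the last holds). Time passes only in rows, so rows that repeat a pose let the fingers close. It gives the time, the measured TCP pose, the force, the opening and the grip force at its end, in the units of the state.
- env.get_state(): the state, without advancing time (a new reading comes with each control period).
- env.grab_frame(name): name is "scene" or "top" or "wrist"; returns the picture (400x640x3 uint8, blue, green, red); there is no depth.
- env.camera_params(name): a dict with "fov_y" (degrees; the focal length in pixels is half the picture's height over the tangent of half this angle, whatever the lens; pixels are square), "cx", "cy" (the principal point, pixels), "rvec" (rotation vector, rad) and "tvec" (3), from world to camera coordinates, as OpenCV has them. Camera axes: x right, y down, z forward; pixel columns grow to the right and rows downward; lengths in m; the calibration is good to about 2 mm. A picture is of the moment at which its call begins: read the wrist's pose just before it. camera_params takes no time and is no camera call; for the wrist camera it gives the pose at the moment of the call.
- env.job_done(): hands the job in; it is judged then, once.
The state is a dict: "t": time; "q": joint angles; "dq": joint speeds; "joint_torque": joint torques, N m; "tcp_pos": TCP position; "orientation": TCP orientation; "force": force on the tool from outside, world axes, zero at the start; "wrist_torque": the same for the moment, N m; "finger_gap": finger opening in m; "gripper_force": force on a finger pad.
Only numpy, scipy, OpenCV 4.12 (cv2) and the standard library are available. Lean on these libraries where they do the work, as an engineer would, in place of code of your own. Each camera call takes 0.05 s, during which the arm holds its last target. There are 200 camera calls.

### The job

The sorter tray holds a batch of white specimen mounting blocks, which should all be plain whole bars. Pick every misshapen one (chipped, short or bent) out into the aluminium reject dish while the whole ones stay on the level tray; then stand the grey storage bin under the tray's open lip, low wall towards the stand, and tip the tray up by its handle bar so that the whole blocks slide into the bin. Put the tray back down level and the bin back on its rubber mat, so that in the end each misshapen block lies in the dish and each whole one in the bin, both containers upright, with the cup and the marker left alone.

Things in the scene. Friction and masses are not known exactly. Their poses are not given: they have to be found in the camera images.
- stand: White fixed stand of the sorter tray; origin on the bench below the middle of the tray's open lip; y points from the lip to the tray's rear, x along the lip, z up. Level tray floor: 60 mm above the bench, x -110 to 110, y 0 to 184 mm; walls rise 22 mm over it at sides and rear, none at the lip. Under the tray (underside 56 mm up) the space is clear from the lip back to y = 30 mm.
- tray (a joint): Tilt of the dark metal sorter tray about a hinge along the stand's x axis at y = 0, 56 mm above the bench. 0 = level, grows as the rear is raised, stop at 1.1 rad. The hinge is stiff (0.6 N m): raising takes about 4 to 8 N at the bar; let go, the tray stays or sinks slowly, so guide it down. Blocks start to slide between 0.45 and 0.65 rad.
- bar (a point): Middle of the tray's aluminium handle bar, which moves with the tray: round, 12 mm thick, 100 mm long along the stand's x axis, 240 mm behind the hinge axis and 13 mm above the tray's underside (69 mm above the bench when level), 50 mm behind the tray's rear wall. Gripped from above, the bar turns between the pads as the tray tilts.
- lip (a point): Middle of the tray's open lip, on the tray floor, 60 mm above the bench. Blocks leave the tray here.
- bin: Grey open storage bin, 260 (x) x 140 (y) mm; origin at the centre of its underside. Floor 4 mm; side walls and front wall (at +y) 5 mm thick, 42 mm high, fitting under the tray's lip; back wall (at -y, middle plane y = -65 mm) 10 mm thick, 75 mm high, to be pinched from above. 0.2 to 0.33 kg.
- dish: Aluminium reject dish, shallow and rectangular, 140 (x) x 120 (y) x 28 mm, wall 4 mm; origin at the centre of its underside.
- mat: Black rubber mat fixed to the bench, 310 (x) x 190 (y) x 3 mm, the bin's own place; origin at the centre of its underside. The bin starts on it, its axes along the mat's.
- cup: Bystander: small dark rubber cup, 52 mm across, 50 mm high; origin at the centre of its underside.
- marker: Bystander: red marker pen, 105 mm long, lying on the bench.
- full_1: Good, whole white plastic block, 24 mm wide (its y), 22 mm high (its z); origin at the centre of the underside of a whole 40 x 24 mm outline. A plain 40 x 24 x 22 mm bar, 40 mm along its x, 30 g. May be absent.
- full_2: Good, whole white plastic block, 24 mm wide (its y), 22 mm high (its z); origin at the centre of the underside of a whole 40 x 24 mm outline. A plain 40 x 24 x 22 mm bar, 40 mm along its x, 30 g. May be absent.
- full_3: Good, whole white plastic block, 24 mm wide (its y), 22 mm high (its z); origin at the centre of the underside of a whole 40 x 24 mm outline. A plain 40 x 24 x 22 mm bar, 40 mm along its x, 30 g. May be absent.
- full_4: Good, whole white plastic block, 24 mm wide (its y), 22 mm high (its z); origin at the centre of the underside of a whole 40 x 24 mm outline. A plain 40 x 24 x 22 mm bar, 40 mm along its x, 30 g. May be absent.
- full_5: Good, whole white plastic block, 24 mm wide (its y), 22 mm high (its z); origin at the centre of the underside of a whole 40 x 24 mm outline. A plain 40 x 24 x 22 mm bar, 40 mm along its x, 30 g. May be absent.
- chipped_1: Misshapen (chipped) white plastic block, 24 mm wide (its y), 22 mm high (its z); origin at the centre of the underside of a whole 40 x 24 mm outline. One corner is missing over the full height, 16 mm along x and 13 mm along y, at the +x +y end, so from above it is an L; the whole end runs from x = -20 to 4 mm. May be absent.
- chipped_2: Misshapen (chipped) white plastic block, 24 mm wide (its y), 22 mm high (its z); origin at the centre of the underside of a whole 40 x 24 mm outline. One corner is missing over the full height, 16 mm along x and 13 mm along y, at the +x +y end, so from above it is an L; the whole end runs from x = -20 to 4 mm. May be absent.
- short_1: Misshapen (short) white plastic block, only 22 mm along its x, 24 mm wide (y), 22 mm high; origin at the centre of its underside. May be absent.
- bent_1: Misshapen (bent) white plastic block, 24 mm wide, 22 mm high, a dog-leg seen from above: the straight leg along x from -20 to 4 mm (origin on its centre line, underside), then a 24 x 24 mm leg centred at x = 11, y = 8 mm and turned 46 degrees to the left (+y). May be absent.
Mind the look-alikes: they are no part of the job. What is shaped like the full_3 but green is not meant.

How it is judged:
On the way, in this order (a step that is already met when the one before it is completed fails the run):
1. every misshapen block is in the reject dish and every whole block is still on the level tray (value of joint tray below 0.15 rad and x of chipped_1 in the frame of dish between -0.068 and 0.068 m and y of chipped_1 in the frame of dish between -0.058 and 0.058 m and z of chipped_1 in the frame of dish between -0.005 and 0.06 m and x of chipped_2 in the frame of dish between -0.068 and 0.068 m and y of chipped_2 in the frame of dish between -0.058 and 0.058 m and z of chipped_2 in the frame of dish between -0.005 and 0.06 m and x of short_1 in the frame of dish between -0.068 and 0.068 m and y of short_1 in the frame of dish between -0.058 and 0.058 m and z of short_1 in the frame of dish between -0.005 and 0.06 m and x of bent_1 in the frame of dish between -0.068 and 0.068 m and y of bent_1 in the frame of dish between -0.058 and 0.058 m and z of bent_1 in the frame of dish between -0.005 and 0.06 m and x of full_1 in the frame of stand between -0.112 and 0.112 m and y of full_1 in the frame of stand between -0.005 and 0.186 m and z of full_1 in the frame of stand between 0.05 and 0.11 m and x of full_2 in the frame of stand between -0.112 and 0.112 m and y of full_2 in the frame of stand between -0.005 and 0.186 m and z of full_2 in the frame of stand between 0.05 and 0.11 m and x of full_3 in the frame of stand between -0.112 and 0.112 m and y of full_3 in the frame of stand between -0.005 and 0.186 m and z of full_3 in the frame of stand between 0.05 and 0.11 m and x of full_4 in the frame of stand between -0.112 and 0.112 m and y of full_4 in the frame of stand between -0.005 and 0.186 m and z of full_4 in the frame of stand between 0.05 and 0.11 m and x of full_5 in the frame of stand between -0.112 and 0.112 m and y of full_5 in the frame of stand between -0.005 and 0.186 m and z of full_5 in the frame of stand between 0.05 and 0.11 m), for 0.2 s.
2. the tray is tipped up (more than 0.4 rad) with the bin standing under its lip, low wall towards the stand (value of joint tray above 0.4 rad and y of lip in the frame of bin between 0.02 and 0.12 m and x of lip in the frame of bin between -0.05 and 0.05 m and angle between the y axis of bin and the y axis of stand, either way round below 0.35 rad and height (world z) of bin below 0.02 m), for 0.1 s.
At the end, for the whole second after the job is handed in: The tray is level (below 0.08 rad), each misshapen block present lies within the walls of the dish and each whole one within those of the bin, dish and bin upright (0.1 rad), the bin on its mat (centre within 50 mm along, 40 mm across, turned under 0.35 rad), all at rest (value of joint tray below 0.08 rad and x of chipped_1 in the frame of dish between -0.068 and 0.068 m and y of chipped_1 in the frame of dish between -0.058 and 0.058 m and z of chipped_1 in the frame of dish between -0.005 and 0.06 m and x of chipped_2 in the frame of dish between -0.068 and 0.068 m and y of chipped_2 in the frame of dish between -0.058 and 0.058 m and z of chipped_2 in the frame of dish between -0.005 and 0.06 m and x of short_1 in the frame of dish between -0.068 and 0.068 m and y of short_1 in the frame of dish between -0.058 and 0.058 m and z of short_1 in the frame of dish between -0.005 and 0.06 m and x of bent_1 in the frame of dish between -0.068 and 0.068 m and y of bent_1 in the frame of dish between -0.058 and 0.058 m and z of bent_1 in the frame of dish between -0.005 and 0.06 m and x of full_1 in the frame of bin between -0.127 and 0.127 m and y of full_1 in the frame of bin between -0.062 and 0.067 m and z of full_1 in the frame of bin between -0.005 and 0.075 m and x of full_2 in the frame of bin between -0.127 and 0.127 m and y of full_2 in the frame of bin between -0.062 and 0.067 m and z of full_2 in the frame of bin between -0.005 and 0.075 m and x of full_3 in the frame of bin between -0.127 and 0.127 m and y of full_3 in the frame of bin between -0.062 and 0.067 m and z of full_3 in the frame of bin between -0.005 and 0.075 m and x of full_4 in the frame of bin between -0.127 and 0.127 m and y of full_4 in the frame of bin between -0.062 and 0.067 m and z of full_4 in the frame of bin between -0.005 and 0.075 m and x of full_5 in the frame of bin between -0.127 and 0.127 m and y of full_5 in the frame of bin between -0.062 and 0.067 m and z of full_5 in the frame of bin between -0.005 and 0.075 m and angle between each of bin, dish's own z axis and vertical below 0.1 rad and height (world z) of each of bin, dish below 0.013 m and x of bin in the frame of mat between -0.05 and 0.05 m and y of bin in the frame of mat between -0.04 and 0.04 m and angle between the y axis of bin and the y axis of mat, either way round below 0.35 rad and linear speed of each of full_1, full_2, full_3, full_4, full_5, chipped_1, chipped_2, short_1, bent_1, bin, dish below 0.03 m/s); the robot touches nothing.
It fails at once if a bystander (cup or marker) is moved more than 40 mm (distance of any of cup, marker from where it was at the start of the episode above 0.04 m).
Of full_1, full_2, full_3, full_4, full_5 only 3 to 5 are there at a start; the rules pass over those that are not, and their reading is None.
Of chipped_1, chipped_2, short_1, bent_1 only 3 to 4 are there at a start; the rules pass over those that are not, and their reading is None.
At some moment in a run one of bin, dish, full_1, full_2, chipped_1, chipped_2 may be knocked a few centimetres aside while the robot is not near it.
Once in a run the grip may slacken for a moment while it holds something.
It also fails if it takes over 210 s, if anything falls off the work surface, if the arm or the gripper's body presses on something with over 40 N, if the wrist force passes 120 N, or if a joint passes its speed limit or range.

## Working session

There is one attempt and no reset: what is moved stays moved. The work goes in short steps, Python scripts to look and compute and a tool call to move; the robot and the scene stay as the last step left them, time stands still between calls to the robot, and variables do not carry over. Pictures are saved under pics/ and viewed, at most 14 in all, crops included, and the job is handed in when it is done.

Besides the shell and the picture viewer there is one more tool, called after "Request:" as name(argument=value, ...), one argument or row to a line, values as JSON. move_arm: Moves the arm, as the interface text tells. Its arguments: {"type":"object","properties":{"plan":{"type":"array"},"force":{"type":"number"}},"required":["plan"]}

```bash
mkdir -p pics; ls
python3 - <<'E'
from station import env
import cv2
s=env.get_state();print({k:(v if not hasattr(v,'round') else v) for k,v in s.items()})
for n in("scene","top"):
    p=env.camera_params(n);print(n,p)
    cv2.imwrite(f"pics/{n}0.png",env.grab_frame(n))
print(env.camera_params("wrist"))
E
```

```text
pics
{'t': 0.0, 'q': array([ 1.01603172,  0.39922091,  0.04501747,  1.53787791, -0.01868113,
        1.20691444, -0.05071049]), 'dq': array([0.00156391, 0.0002065 , 0.00056738, 0.00034097, 0.00039771,
       0.0001227 , 0.00252501]), 'joint_torque': array([ 3.58818825e-04, -4.75123894e+01,  1.36475667e+00, -2.54218340e+01,
        1.14740073e-02,  9.39559133e-03, -1.23240053e-06]), 'tcp_pos': array([ 0.28583801, -0.58306568,  0.23024539]), 'orientation': array([-3.05846992e+00, -7.09490775e-01,  9.36909053e-04]), 'force': array([-0.18104349, -0.33384298,  0.26519273]), 'wrist_torque': array([0.00605423, 0.0017474 , 0.01031487]), 'gripper_force': 0.0, 'finger_gap': 0.0854625648128694}
scene {'fov_y': 44.14730071327635, 'cx': 311.1538442047711, 'cy': 201.15541736912922, 'rvec': array([ 0.82124845,  2.66822193, -0.93002132]), 'tvec': array([ 0.44722717, -0.24043123,  1.68457934])}
top {'fov_y': 49.16432568717245, 'cx': 317.0108375892666, 'cy': 201.86177957514656, 'rvec': array([ 2.07989499, -2.12109061,  0.23538435]), 'tvec': array([0.0605726 , 0.56197933, 0.90640858])}
{'fov_y': 64.85929253742114, 'cx': 321.4658921141239, 'cy': 195.0447026223821, 'rvec': array([-2.45533825,  1.52950313,  0.22047334]), 'tvec': array([-0.65065356, -0.03792785,  0.37726562])}
```

View pics/scene0.png

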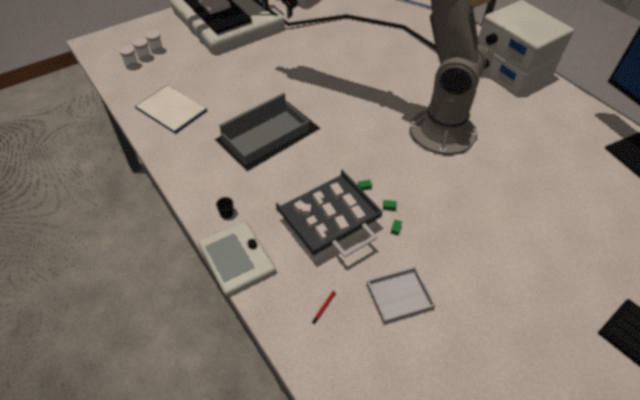

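View pics/top0.png

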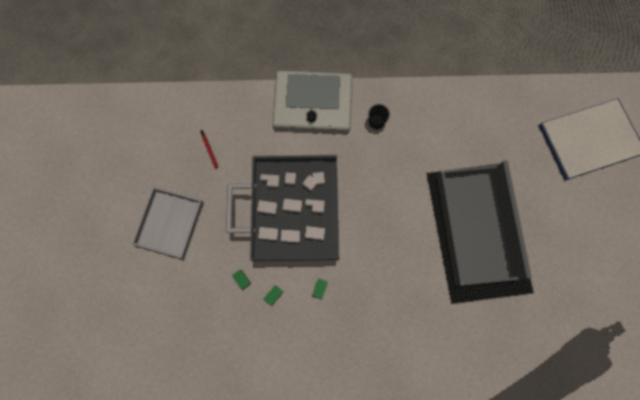

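The top view shows nine white blocks on the tray. Misshapen: chipped (270,181), short (290,178), bent (314,180) and chipped (315,206). Whole: (267,207), (292,205), (268,234), (290,236) and (315,233). The green ones on the bench at (241,279), (273,295) and (320,289) are look-alikes. The bin is at (480,232), the dish at (169,224), the cup at (378,116), the marker at (209,150), and the tray bar at (230,209).

```bash
cat > h.py <<'E'
import numpy as np, cv2
from scipy.spatial.transform import Rotation as R
from station import env
def cam(n):
    p=env.camera_params(n); f=200/np.tan(np.radians(p["fov_y"])/2)
    M=cv2.Rodrigues(p["rvec"])[0]; t=np.array(p["tvec"])
    K=np.array([[f,0,p["cx"]],[0,f,p["cy"]],[0,0,1]]); return K,M,t
def plane(c,uv,z):
    K,M,t=c; uv=np.atleast_2d(uv).astype(float)
    d=np.c_[uv,np.ones(len(uv))]@np.linalg.inv(K).T@M; o=-M.T@t
    return o+d*((z-o[2])/d[:,2])[:,None]
def proj(c,P):
    K,M,t=c; q=(np.atleast_2d(P)@M.T+t)@K.T; return q[:,:2]/q[:,2:]
def tri(cs,uvs):
    A=[];b=[]
    for c,uv in zip(cs,uvs):
        o=-c[1].T@c[2]; d=plane(c,uv,0)[0]-o; d/=np.linalg.norm(d)
        Q=np.eye(3)-np.outer(d,d); A.append(Q); b.append(Q@o)
    return np.linalg.lstsq(np.vstack(A),np.hstack(b),rcond=None)[0]
def blobs(m,lo,hi):
    cs,_=cv2.findContours(m.astype(np.uint8)*255,cv2.RETR_EXTERNAL,cv2.CHAIN_APPROX_NONE)
    return [c for c in cs if lo<=cv2.contourArea(c)<=hi]
E
python3 - <<'E'
from h import *
np.set_printoptions(precision=4,suppress=True)
T=cam("top");S=cam("scene");W=cam("wrist")
for n,c in (("top",T),("scene",S),("wrist",W)): print(n,"centre",-c[1].T@c[2],"f",c[0][0,0])
pts={"blk_pos(290,178)sh":((290,178),(312,220)),"cup":((378,116),(225,203)),"full267,207":((267,207),(341,222)),"full315,233":((315,233),(337,188)),
"bar mid":((229,209),(359,243)),"lipL":((336,157),(278,211)),"lipR":((338,260),(345,176)),"binBackEndTop R":((503,163),(222,127)),"binBackEndbot":((529,277),(283,98))}
for k,(a,b) in pts.items(): print(k,tri([T,S],[a,b]))
im=cv2.imread("pics/top0.png"); print("whites")
tr=im[155:262,250:340]; m=np.zeros(im.shape[:2],bool); m[155:262,250:340]=tr.min(2)>95
for c in blobs(m,20,2000):
    (u,v),wh,a=cv2.minAreaRect(c); print((round(u),round(v)),np.round(wh,1),a,cv2.contourArea(c),plane(T,(u,v),.082)[0][:2])
for k,u in {"dish":[(155,190),(202,202),(184,258),(135,244)],"binfloor z":[(429,173),(453,301),(532,293),(506,163)],"marker":[(202,132),(216,167)]}.items(): print(k,plane(T,u,.028 if k=="dish" else 0)[:,:2].tolist())
E
```

```text
top centre [0.3457 0.049  1.0096] f 437.1974342823402
scene centre [1.0711 0.7668 1.1663] f 493.19115497920444
wrist centre [ 0.3493 -0.5539  0.372 ] f 314.7894292755687
blk_pos(290,178)sh [0.6146 0.109  0.0778]
cup [ 0.7738 -0.0997  0.0458]
full267,207 [0.5512 0.1589 0.0759]
full315,233 [0.4906 0.0557 0.0786]
bar mid [0.5502 0.2412 0.0735]
lipL [0.6675 0.0077 0.0501]
lipR [0.4313 0.0101 0.0518]
binBackEndTop R [ 0.6415 -0.3682  0.069 ]
binBackEndbot [ 0.3884 -0.404   0.0465]
whites
(290, 236) [11. 18.] 90.0 182.0 [0.4862 0.1087]
(268, 233) [18.5 11. ] 5.19442892074585 177.0 [0.4926 0.1562]
(315, 232) [18.8 11.2] 8.130102157592773 182.5 [0.4921 0.056 ]
(267, 206) [18.2 10.7] 8.746162414550781 167.0 [0.5509 0.159 ]
(314, 205) [17.8 11.1] 5.194429397583008 136.0 [0.5516 0.0552]
(292, 205) [18.3 10.6] 6.34019136428833 168.5 [0.554  0.1042]
(269, 180) [17.5 10.5] 4.763640880584717 128.5 [0.611  0.1535]
(290, 178) [ 9. 10.] 90.0 82.0 [0.6152 0.1081]
(314, 180) [12.7 21.9] 61.38954162597656 190.0 [0.6093 0.055 ]
(338, 204) [98.  2.] 90.0 44.0 [0.5532 0.004 ]
dish [[0.607173988786027, 0.4252294460766269], [0.5763431686174364, 0.3148013351463204], [0.4482690288755039, 0.3500420572562173], [0.4819831128900992, 0.4624032979289225]]
binfloor z [[0.6434603440270229, -0.2208015111285051], [0.34288282428534844, -0.251793703558312], [0.3570632912569268, -0.43124995793455745], [0.6647585671706626, -0.4082668237941508]]
marker [[0.7600070160725736, 0.3294518076779607], [0.6691051728036588, 0.2919807973506481]]
```

Run:
```python
import cv2
a=cv2.imread("pics/top0.png")
b=cv2.resize(a[140:280,120:350],None,fx=3.4,fy=3.4,interpolation=cv2.INTER_CUBIC)
cv2.imwrite("pics/crop1.png",cv2.convertScaleAbs(b,alpha=1.5))
```

```text
(no output)
```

View pics/crop1.png

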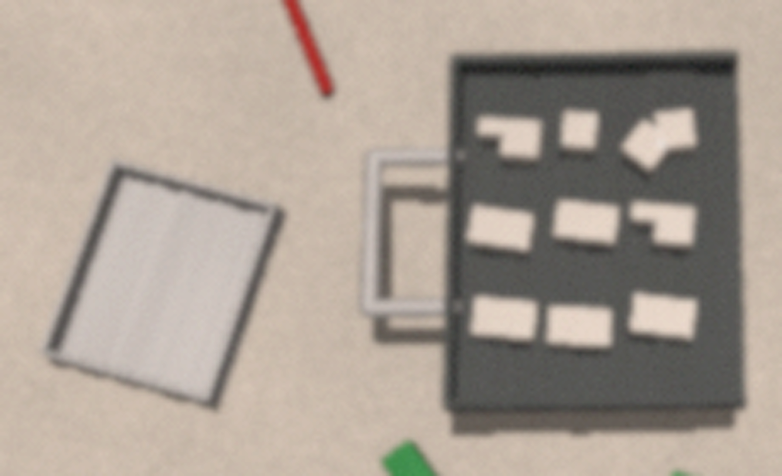

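The crop confirms it. The top row is chipped, short and bent; the middle row is full, full, chipped; the bottom row is three full. Both chipped blocks have their notch at lower left, so the whole end points to world −y. The triangulated heights (block top about 0.077, bar 0.0735, bin wall 0.07) agree with the text. I'll move over the tray with the tool yawed 90°.

Request:
move_arm(
  plan=[
    {"slide": [0.56,-0.69,-0.067],"rotation": [0,0,-0.355],"claw": 0.1},
    {"slide": [0.56,-0.69,-0.067],"rotation": [0,0,-0.355],"claw": 0.1},
    {"slide": [0.56,-0.69,-0.067],"rotation": [0,0,-0.355],"claw": 0.1},
    {"slide": [0.56,-0.69,-0.067],"rotation": [0,0,-0.355],"claw": 0.1},
    {"slide": [0.56,-0.69,-0.067],"rotation": [0,0,-0.355],"claw": 0.1},
    {"slide": [0.56,-0.69,-0.067],"rotation": [0,0,-0.355],"claw": 0.1},
    {"slide": [0.56,-0.69,-0.067],"rotation": [0,0,-0.355],"claw": 0.1},
    {"slide": [0.56,-0.69,-0.067],"rotation": [0,0,-0.355],"claw": 0.1},
    {"slide": [0.56,-0.69,-0.067],"rotation": [0,0,-0.355],"claw": 0.1},
    {"slide": [0.56,-0.69,-0.067],"rotation": [0,0,-0.355],"claw": 0.1},
    {"slide": [0.56,-0.69,-0.067],"rotation": [0,0,-0.355],"claw": 0.1},
  ],
  force=40,
)

```text
t: 1.02
tcp_pos: [0.3456, -0.3238, 0.2512]
orientation: [-2.224, -2.218, 0.0]
force: [0.9, -0.5, -0.1]
finger_gap: 0.047
gripper_force: 0.0
```

Request:
move_arm(
  plan=[
    {"slide": [0.6,0.35,0],"rotation": [0,0,0],"claw": 0.1},
    {"slide": [0.6,0.35,0],"rotation": [0,0,0],"claw": 0.1},
    {"slide": [0.6,0.35,0],"rotation": [0,0,0],"claw": 0.1},
    {"slide": [0.6,0.35,0],"rotation": [0,0,0],"claw": 0.1},
    {"slide": [0.6,0.35,0],"rotation": [0,0,0],"claw": 0.1},
    {"slide": [0.6,0.35,0],"rotation": [0,0,0],"claw": 0.1},
  ],
)

```text
t: 1.52
tcp_pos: [0.4549, -0.135, 0.2518]
orientation: [-2.209, -2.232, -0.009]
force: [0.7, -0.8, -0.3]
finger_gap: 0.0467
gripper_force: 0.0
```

Request:
move_arm(
  plan=[
    {"slide": [0.57,0.35,0],"rotation": [0,0,0],"claw": 0.1},
    {"slide": [0.57,0.35,0],"rotation": [0,0,0],"claw": 0.1},
    {"slide": [0.57,0.35,0],"rotation": [0,0,0],"claw": 0.1},
    {"slide": [0.57,0.35,0],"rotation": [0,0,0],"claw": 0.1},
    {"slide": [0.57,0.35,0],"rotation": [0,0,0],"claw": 0.1},
    {"slide": [0.57,0.35,0],"rotation": [0,0,0],"claw": 0.1},
    {"slide": [0.57,0.35,0],"rotation": [0,0,0],"claw": 0.1},
  ],
)

```text
t: 2.1
tcp_pos: [0.5561, 0.0291, 0.2508]
orientation: [-2.218, -2.223, -0.0]
force: [-1.3, -1.8, 0.9]
finger_gap: 0.0469
gripper_force: 0.0
```

Run:
```python
from h import *
np.set_printoptions(precision=4,suppress=True)
s=env.get_state();W=cam("wrist");f=env.grab_frame("wrist");cv2.imwrite("pics/w1.png",f);np.savez("w1.npz",K=W[0],M=W[1],t=W[2])
print(s["q"],s["tcp_pos"],s["orientation"],"cam",-W[1].T@W[2],W[1][2])
m=f.min(2)>110
for c in blobs(m,150,6000):
    (u,v),wh,a=cv2.minAreaRect(c); print((round(u),round(v)),np.round(wh,1),round(a,1),cv2.contourArea(c),plane(W,(u,v),.082)[0][:2])
```

```text
[ 0.3335  0.2518 -0.5527  1.7235  0.139   1.2066 -0.2527] [0.5561 0.0291 0.2508] [-2.2179 -2.2227 -0.0001] cam [0.5557 0.0981 0.3925] [-0.0011 -0.2791 -0.9603]
(178, 392) [20.7 35.5] 40.6 405.0 [ 0.3757 -0.2502]
(451, 379) [71.7 27.7] 52.1 1238.0 [ 0.7163 -0.2286]
(375, 151) [51.9 30.7] 66.3 1078.0 [0.608  0.0536]
(384, 95) [25.2 25. ] 5.7 569.0 [0.6139 0.1057]
(319, 99) [25.2 44.4] 8.1 1029.0 [0.553  0.1018]
(382, 42) [27.  50.8] 8.1 991.5 [0.6097 0.1518]
(251, 39) [26.6 49.9] 3.4 1209.5 [0.492 0.154]
(316, 36) [26.6 49.4] 9.2 1217.0 [0.5499 0.1565]
```

View pics/w1.png

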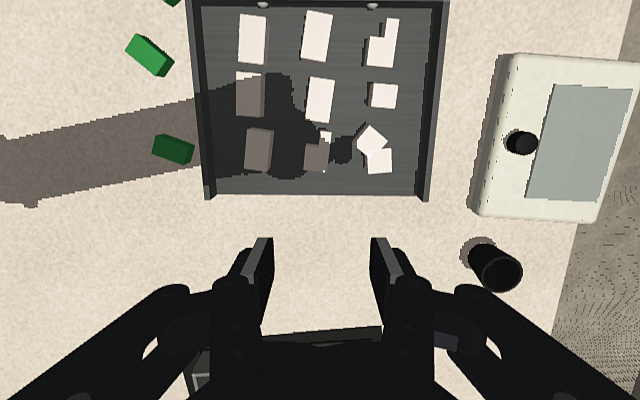

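The wrist view (up = +y, right = +x) gives chipped_1 at (382,42), short at (384,95), bent at (373,150) with its straight leg at (380,161), and chipped_2 at (316,155) in shadow. It agrees with the top view to about 2 mm. Next I'll get exact yaws and grasp points from the top faces.

Run:
```python
from h import *
np.set_printoptions(precision=4,suppress=True)
d=np.load("w1.npz");W=(d["K"],d["M"],d["t"]);f=cv2.imread("pics/w1.png").min(2)
T=cam("top")
print(f[30:50,370:398:3])
lit=(f>190); 
def rect(c,cm,z=.082):
    P=plane(cm,c.reshape(-1,2),z)[:,:2]*1000
    return cv2.minAreaRect(P.astype(np.float32))
for c in blobs(lit,150,2000): 
    r=rect(c,W)
    if -10<r[0][1]<190: print("lit",np.round(r[0],1),np.round(r[1],1),round(r[2],1),cv2.contourArea(c))
g=f[125:180,295:345]; print(g[::4,::3])
im=cv2.imread("pics/top0.png").min(2)
m=np.zeros(im.shape,bool); m[155:262,252:334]=im[155:262,252:334]>95
for c in blobs(m,20,2000): r=rect(c,T);print("top",np.round(r[0],1),np.round(r[1],1),round(r[2],1))
```

```text
[[ 96  96  94  32  89 184 225 224 224 203]
 [ 95  95  93  34  85 208 226 225 224 206]
 [ 96  95  94  35  85 231 226 224 225 170]
 [ 94  96  95  34  85 250 225 225 225 112]
 [ 92  92  93  33  82 248 226 224 225 115]
 [107  80  84  26  78 244 225 224 226  96]
 [206 149 124  48  64 241 225 225 225  67]
 [255 224 204 180 177 235 225 225 226  73]
 [249 230 233 238 240 229 224 225 228  77]
 [245 227 227 228 230 227 225 225 229  81]
 [243 226 226 227 226 225 225 225 228  81]
 [241 226 226 226 226 225 225 226 229  78]
 [238 226 226 226 226 225 226 225 230  82]
 [236 227 226 227 226 226 225 225 232  87]
 [234 226 227 226 227 225 225 225 234  91]
 [232 227 227 227 227 225 225 225 236  93]
 [231 227 227 227 226 227 226 226 239  89]
 [230 227 227 227 226 226 226 226 242  90]
 [230 226 227 227 226 226 226 226 244  90]
 [229 227 226 226 226 226 226 227 246  92]]
lit [608.   53.4] [29.  51.1] 25.5 1004.5
lit [614.  105.6] [20.4 22.6] 85.4 501.0
lit [553.  101.5] [38.4 22.9] 82.2 961.5
lit [609.6 151.2] [39.7 23.6] 85.0 908.0
lit [492.  153.5] [38.3 22.8] 83.3 1120.5
lit [549.9 156.1] [38.3 22.8] 80
[... 619 characters left out ...]
 102  90  37  39  41  39  39]
 [ 38  40  38 113 102 103 102 101 102 102 103  48  67  96  37  38  37]
 [ 42  40  40 110 101 102 102 104 102 102 103  91  93  91  93  96  94]
 [ 38  39  36  97  97 103 104 102 101  98  99  89  89  90  90  89  89]
 [ 40  38  40  74  92  90  91  90  89  85  85  91  90  88  90  91  90]
 [ 71  68  93  89  89  88  90  88  89  89  88  90  90  90  91  89  89]]
top [486.3 108.8] [38.8 23.7] 88.9
top [492.7 156.4] [40.  23.8] 83.7
top [492.1  56. ] [40.3 24.2] 80.7
top [550.9 159.2] [39.9 23.7] 79.9
top [551.7  55.2] [38.9 24.8] 83.5
top [554.  104.2] [40.  23.6] 82.3
top [611.1 153.6] [39.2 24.1] 83.9
top [615.3 108.1] [22.1 20.6] 88.8
top [609.4  54.8] [28.8 48.8] 28.3
```

Request:
move_arm(
  plan=[
    {"slide": [0.057,-0.02,0.4],"rotation": [0,0,0.036],"claw": 0.0},
    {"slide": [0.057,-0.02,0.4],"rotation": [0,0,0.036],"claw": 0.0},
    {"slide": [0.057,-0.02,0.4],"rotation": [0,0,0.036],"claw": 0.0},
    {"slide": [0.057,-0.02,0.4],"rotation": [0,0,0.036],"claw": 0.0},
    {"slide": [0.057,-0.02,0.52],"rotation": [0,0,0.036],"claw": 0.0},
    {"slide": [0.057,-0.02,0.6],"rotation": [0,0,0.036],"claw": 0.0},
    {"slide": [0.057,-0.02,0.63],"rotation": [0,0,0.036],"claw": 0.0},
    {"slide": [0.057,-0.02,0.63],"rotation": [0,0,0.036],"claw": -1},
    {"slide": [0.057,-0.02,0.63],"rotation": [0,0,0.036],"claw": -1},
    {"slide": [0.057,-0.02,0.63],"rotation": [0,0,0.036],"claw": -1},
    {"slide": [0.057,-0.02,0.63],"rotation": [0,0,0.036],"claw": -1},
    {"slide": [0.057,-0.02,0.63],"rotation": [0,0,0.036],"claw": -1},
  ],
  force=40,
)

```text
t: 3.15
tcp_pos: [0.5509, 0.0443, 0.064]
orientation: [2.342, 2.091, 0.003]
force: [-0.5, -0.5, -0.1]
finger_gap: 0.0228
gripper_force: 45.0
```

```bash
cat >> h.py <<'E'
def to(x,y,z,yaw):
    "world target mm / tool-x yaw deg -> slide, rotation shares"
    s=env.get_state();R0=R.from_rotvec(s["orientation"]);p=s["tcp_pos"]
    c,sn=np.cos(np.radians(yaw)),np.sin(np.radians(yaw))
    Rt=R.from_matrix(np.array([[c,sn,0],[sn,-c,0],[0,0,-1]]))
    sl=R0.inv().apply(np.array([x,y,z])/1000-p)/.3; ro=(R0.inv()*Rt).as_rotvec()/np.pi
    print("to",(x,y,z,yaw),"slide",sl.round(3).tolist(),"rot",ro.round(3).tolist())
def dish(pr=True):
    T,S=cam("top"),cam("scene"); out=[]
    for n,c,roi in (("top",T,(110,290,100,222)),("scene",S,(250,340,355,445))):
        g=env.grab_frame(n); a,b,l,r=roi; hsv=cv2.cvtColor(g,cv2.COLOR_BGR2HSV)[a:b,l:r]
        out.append((n,g,hsv))
    return out
E
python3 - <<'E'
from h import *
for n,g,h in dish():
    cv2.imwrite(f"pics/{n}1.png",g); print(n); print(h[h.shape[0]//2,::6].tolist())
print(env.get_state()["finger_gap"])
E
```

```text
top
[[14, 39, 151], [13, 38, 153], [15, 37, 151], [14, 38, 153], [14, 40, 153], [15, 41, 150], [14, 40, 153], [14, 40, 153], [16, 23, 124], [11, 20, 137], [11, 19, 151], [14, 19, 151], [11, 19, 149], [11, 19, 148], [12, 18, 139], [10, 18, 85], [9, 18, 102], [16, 38, 129], [15, 37, 150], [14, 41, 151], [16, 40, 148]]
scene
[[14, 43, 178], [11, 41, 182], [13, 44, 178], [11, 22, 127], [9, 21, 173], [8, 23, 174], [11, 23, 175], [8, 22, 175], [8, 22, 174], [9, 23, 174], [11, 24, 172], [9, 23, 176], [8, 22, 94], [14, 42, 182], [15, 43, 183]]
0.02293257899039731
```

```bash
python3 - <<'E'
s=open('h.py').read().split("def dish")[0]
s+='''def dish(pr=True):
    "dish centre (mm) and yaw of its long axis from the outline in both views, at rim height; rim height by triangulating"
    cs=[];us=[];res=None
    for n,roi in (("top",(110,290,60,222)),("scene",(245,345,350,450))):
        c=cam(n);g=env.grab_frame(n);cv2.imwrite(f"pics/d_{n}.png",g);a,b,l,r=roi
        h=cv2.cvtColor(cv2.GaussianBlur(g,(3,3),0),cv2.COLOR_BGR2HSV);m=np.zeros(h.shape[:2],bool);m[a:b,l:r]=h[a:b,l:r,1]<31
        k=max(blobs(m,500,9000),key=cv2.contourArea); k=cv2.convexHull(k)
        q=cv2.minAreaRect((plane(c,k.reshape(-1,2),.028)[:,:2]*1000).astype(np.float32))
        print(n,"dish rect",np.round(q[0],1),np.round(q[1],1),round(q[2],1)); cs.append(c); M=cv2.moments(k); us.append((M["m10"]/M["m00"],M["m01"]/M["m00"]))
    print("tri centre",tri(cs,us).round(4))
'''
open('h.py','w').write(s)
E
python3 - <<'E'
from h import *
dish(); s=env.get_state(); print(s["finger_gap"]); to(525,388,150,74)
E
```

```text
top dish rect [531.  392.1] [128.4 142.9] 73.5
scene dish rect [539.3 400.6] [126.7 143.5] 73.1
tri centre [0.5332 0.3973 0.0119]
0.022843183701608448
to (525, 388, 150, 74) slide [1.129, -0.213, -0.289] rot [0.001, -0.0, 0.053]
```

Request:
move_arm(
  plan=[
    {"slide": [0,0,-0.1],"rotation": [0,0,0],"claw": -1},
    {"slide": [0,0,-0.2],"rotation": [0,0,0],"claw": -1},
    {"slide": [0,0,-0.3],"rotation": [0,0,0],"claw": -1},
    {"slide": [0.15,-0.05,-0.32],"rotation": [0,0,0.02],"claw": -1},
    {"slide": [0.3,-0.1,-0.32],"rotation": [0,0,0.03],"claw": -1},
    {"slide": [0.42,-0.15,-0.32],"rotation": [0,0,0.04],"claw": -1},
    {"slide": [0.54,-0.2,-0.32],"rotation": [0,0,0.055],"claw": -1},
    {"slide": [0.66,-0.25,-0.32],"rotation": [0,0,0.055],"claw": -1},
    {"slide": [0.78,-0.28,-0.32],"rotation": [0,0,0.055],"claw": -1},
    {"slide": [0.9,-0.29,-0.32],"rotation": [0,0,0.055],"claw": -1},
    {"slide": [1.0,-0.29,-0.32],"rotation": [0,0,0.055],"claw": -1},
    {"slide": [1.0,-0.29,-0.32],"rotation": [0,0,0.055],"claw": -1},
  ],
)

```text
t: 4.35
tcp_pos: [0.4947, 0.3608, 0.1589]
orientation: [-2.502, -1.891, -0.006]
force: [0.2, 0.1, 0.5]
finger_gap: 0.023
gripper_force: 45.2
```

Run:
```python
from h import *
s=env.get_state(); print(s["finger_gap"],s["gripper_force"],s["tcp_pos"],s["q"].round(2)); to(499.4,370.8,60,73.5); to(499.4,370.8,13,73.5)
```

```text
0.023048584876686536 45.18430709838867 [0.4946679  0.3608027  0.15889678] [-0.24  0.45 -0.6   1.7   0.27  1.08 -1.2 ]
to (499.4, 370.8, 60, 73.5) slide [0.034, 0.007, 0.33] rot [-0.001, -0.002, 0.004]
to (499.4, 370.8, 13, 73.5) slide [0.033, 0.007, 0.487] rot [-0.001, -0.002, 0.004]
```

Request:
move_arm(
  plan=[
    {"slide": [0.033,0.007,0.12],"rotation": [0,0,0.004],"claw": -1},
    {"slide": [0.033,0.007,0.25],"rotation": [0,0,0.004],"claw": -1},
    {"slide": [0.033,0.007,0.38],"rotation": [0,0,0.004],"claw": -1},
    {"slide": [0.033,0.007,0.45],"rotation": [0,0,0.004],"claw": -1},
    {"slide": [0.033,0.007,0.485],"rotation": [0,0,0.004],"claw": -1},
    {"slide": [0.033,0.007,0.485],"rotation": [0,0,0.004],"claw": -0.2},
    {"slide": [0.033,0.007,0.485],"rotation": [0,0,0.004],"claw": -0.2},
    {"slide": [0.033,0.007,0.4],"rotation": [0,0,0.004],"claw": -0.2},
    {"slide": [0.033,0.007,0.3],"rotation": [0,0,0.004],"claw": -0.2},
    {"slide": [0.033,0.007,0.15],"rotation": [0,0,0.004],"claw": -0.2},
    {"slide": [0.033,0.007,0.0],"rotation": [0,0,0.004],"claw": -0.2},
    {"slide": [0.033,0.007,0.0],"rotation": [0,0,0.004],"claw": -0.2},
  ],
)

```text
t: 5.35
tcp_pos: [0.506, 0.3656, 0.1694]
orientation: [2.527, 1.867, 0.028]
force: [-0.0, 1.4, 0.1]
finger_gap: 0.0342
gripper_force: 0.0
```

Run:
```python
from h import *
np.set_printoptions(precision=4,suppress=True)
T=cam("top");g=env.grab_frame("top");W=cam("wrist");w=env.grab_frame("wrist");cv2.imwrite("pics/t2.png",g)
def rect(c,cm,z=.082):
    return cv2.minAreaRect((plane(cm,c.reshape(-1,2),z)[:,:2]*1000).astype(np.float32))
im=g.min(2); m=np.zeros(im.shape,bool); m[155:262,252:334]=im[155:262,252:334]>95
for c in blobs(m,20,2000): r=rect(c,T);print("top",np.round(r[0],1),np.round(r[1],1),round(r[2],1))
cv2.imwrite("pics/w2.png",np.hstack([cv2.resize(g[130:290,110:350],(480,320)),w[40:360,0:320]]))
to(609.5,144.4,160,84.5)
```

```text
top [486.3 108.8] [38.9 23.7] 88.9
top [492.6 156.2] [40.8 24.9] 83.1
top [492.1  55.9] [41.2 24.7] 81.7
top [551. 159.] [41.2 24.9] 79.9
top [553.9 104.1] [40.9 24.8] 82.4
top [611.6 154.4] [40.2 25.2] 88.8
top [609.4  55.3] [29.2 49.6] 28.3
top [615.3 108.1] [22.2 25.2] 88.8
to (609.5, 144.4, 160, 84.5) slide [-0.594, 0.55, 0.013] rot [0.002, -0.002, -0.064]
```

View pics/w2.png

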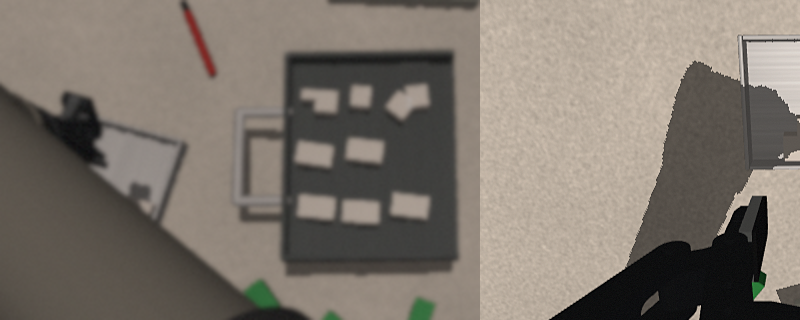

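The left panel shows chipped_2 gone from the tray at (470,150); the dish is partly hidden by the arm. Next is chipped_1.

Request:
move_arm(
  plan=[
    {"slide": [-0.1,0.1,0.0],"rotation": [0,0,-0.02],"claw": 0.0},
    {"slide": [-0.2,0.18,0.0],"rotation": [0,0,-0.03],"claw": 0.0},
    {"slide": [-0.3,0.27,0.0],"rotation": [0,0,-0.045],"claw": 0.0},
    {"slide": [-0.4,0.36,0.0],"rotation": [0,0,-0.06],"claw": 0.0},
    {"slide": [-0.5,0.46,0.0],"rotation": [0,0,-0.064],"claw": 0.0},
    {"slide": [-0.594,0.55,0.1],"rotation": [0.002,-0.002,-0.064],"claw": 0.0},
    {"slide": [-0.594,0.55,0.17],"rotation": [0.002,-0.002,-0.064],"claw": 0.0},
    {"slide": [-0.594,0.55,0.17],"rotation": [0.002,-0.002,-0.064],"claw": 0.0},
    {"slide": [-0.594,0.55,0.17],"rotation": [0.002,-0.002,-0.064],"claw": 0.0},
  ],
)

```text
t: 6.2
tcp_pos: [0.6055, 0.1414, 0.1054]
orientation: [-2.325, -2.107, 0.02]
force: [-0.2, 0.6, 0.9]
finger_gap: 0.043
gripper_force: 0.0
```

Run:
```python
from h import *
g=env.grab_frame("wrist");to(609.5,144.4,62,84.5);dish();cv2.imwrite("pics/w3.png",g)
```

```text
to (609.5, 144.4, 62, 84.5) slide [0.004, 0.011, 0.151] rot [-0.003, 0.002, 0.0]
top dish rect [531.7 392.3] [128.3 142.9] 73.5
scene dish rect [539.3 400.4] [126.9 143.3] 73.4
tri centre [0.5333 0.3975 0.0121]
```

Request:
move_arm(
  plan=[
    {"slide": [0.004,0.011,0.07],"rotation": [-0.003,0.002,0],"claw": 0.0},
    {"slide": [0.004,0.011,0.13],"rotation": [-0.003,0.002,0],"claw": 0.0},
    {"slide": [0.004,0.011,0.15],"rotation": [-0.003,0.002,0],"claw": 0.0},
    {"slide": [0.004,0.011,0.15],"rotation": [-0.003,0.002,0],"claw": -1},
    {"slide": [0.004,0.011,0.15],"rotation": [-0.003,0.002,0],"claw": -1},
    {"slide": [0.004,0.011,0.15],"rotation": [-0.003,0.002,0],"claw": -1},
    {"slide": [0.004,0.011,0.15],"rotation": [-0.003,0.002,0],"claw": -1},
    {"slide": [0.004,0.011,0.05],"rotation": [-0.003,0.002,0],"claw": -1},
    {"slide": [0.004,0.011,-0.05],"rotation": [-0.003,0.002,0],"claw": -1},
    {"slide": [0.004,0.011,-0.16],"rotation": [-0.003,0.002,0],"claw": -1},
    {"slide": [0.004,0.011,-0.16],"rotation": [-0.003,0.002,0],"claw": -1},
    {"slide": [0.004,0.011,-0.16],"rotation": [-0.003,0.002,0],"claw": -1},
  ],
)

```text
t: 7.35
tcp_pos: [0.613, 0.1443, 0.1588]
orientation: [2.323, 2.108, 0.012]
force: [-0.4, -0.5, -1.0]
finger_gap: 0.023
gripper_force: 43.6
```

Run:
```python
from h import *
g=env.grab_frame("wrist");to(549.2,356,160,73.5);print(env.get_state()["finger_gap"])
```

```text
to (549.2, 356, 160, 73.5) slide [0.685, -0.276, -0.012] rot [0.002, -0.0, 0.061]
0.023186113300078304
```

Request:
move_arm(
  plan=[
    {"slide": [0.12,-0.05,0],"rotation": [0,0,0.01],"claw": -1},
    {"slide": [0.24,-0.1,0],"rotation": [0,0,0.02],"claw": -1},
    {"slide": [0.36,-0.15,0],"rotation": [0,0,0.03],"claw": -1},
    {"slide": [0.48,-0.2,0],"rotation": [0,0,0.04],"claw": -1},
    {"slide": [0.6,-0.25,0],"rotation": [0,0,0.05],"claw": -1},
    {"slide": [0.685,-0.276,0.1],"rotation": [0.002,0,0.061],"claw": -1},
    {"slide": [0.685,-0.276,0.2],"rotation": [0.002,0,0.061],"claw": -1},
    {"slide": [0.685,-0.276,0.28],"rotation": [0.002,0,0.061],"claw": -1},
    {"slide": [0.685,-0.276,0.28],"rotation": [0.002,0,0.061],"claw": -1},
    {"slide": [0.685,-0.276,0.28],"rotation": [0.002,0,0.061],"claw": -1},
  ],
)

```text
t: 8.23
tcp_pos: [0.5473, 0.3546, 0.0689]
orientation: [-2.515, -1.877, 0.011]
force: [1.2, -0.3, 0.7]
finger_gap: 0.023
gripper_force: 43.6
```

Run:
```python
from h import *
g=env.grab_frame("wrist");cv2.imwrite("pics/w4.png",g);to(549.2,356,13,73.5);s=env.get_state();print(s["finger_gap"],s["tcp_pos"])
```

```text
to (549.2, 356, 13, 73.5) slide [0.002, 0.002, 0.193] rot [-0.001, 0.0, -0.0]
0.02328280502927982 [0.54875668 0.35552392 0.0709955 ]
```

Request:
move_arm(
  plan=[
    {"slide": [0.002,0.002,0.1],"rotation": [0,0,0],"claw": -1},
    {"slide": [0.002,0.002,0.17],"rotation": [0,0,0],"claw": -1},
    {"slide": [0.002,0.002,0.193],"rotation": [0,0,0],"claw": -1},
    {"slide": [0.002,0.002,0.193],"rotation": [0,0,0],"claw": -1},
    {"slide": [0.002,0.002,0.193],"rotation": [0,0,0],"claw": -0.2},
    {"slide": [0.002,0.002,0.193],"rotation": [0,0,0],"claw": -0.2},
    {"slide": [0.002,0.002,0.1],"rotation": [0,0,0],"claw": -0.2},
    {"slide": [0.002,0.002,0.0],"rotation": [0,0,0],"claw": -0.2},
    {"slide": [0.002,0.002,-0.15],"rotation": [0,0,0],"claw": -0.2},
    {"slide": [0.002,0.002,-0.28],"rotation": [0,0,0],"claw": -0.2},
    {"slide": [0.002,0.002,-0.3],"rotation": [0,0,0],"claw": -0.2},
    {"slide": [0.002,0.002,-0.3],"rotation": [0,0,0],"claw": -0.2},
  ],
)

```text
t: 9.28
tcp_pos: [0.5524, 0.3589, 0.1679]
orientation: [-2.516, -1.877, -0.015]
force: [-0.9, -0.2, -0.4]
finger_gap: 0.0341
gripper_force: 0.0
```

Run:
```python
from h import *
g=env.grab_frame("wrist");cv2.imwrite("pics/w5.png",g);to(614.6,106.8,160,87)
```

```text
to (614.6, 106.8, 160, 87) slide [-0.74, 0.441, 0.012] rot [0.0, -0.002, -0.075]
```

View pics/w5.png

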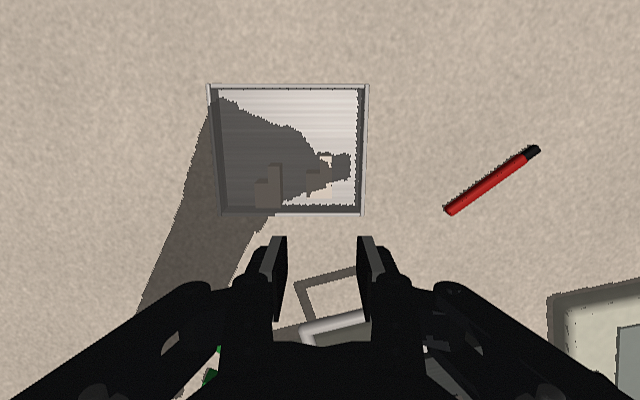

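Both chipped blocks are in the lower half of the dish, at (268,187) and (319,178). Next is the short one.

Request:
move_arm(
  plan=[
    {"slide": [-0.12,0.07,0.0],"rotation": [0,0,-0.02],"claw": 0.0},
    {"slide": [-0.24,0.14,0.0],"rotation": [0,0,-0.03],"claw": 0.0},
    {"slide": [-0.36,0.21,0.0],"rotation": [0,0,-0.045],"claw": 0.0},
    {"slide": [-0.48,0.29,0.0],"rotation": [0,0,-0.06],"claw": 0.0},
    {"slide": [-0.6,0.36,0.0],"rotation": [0,0,-0.07],"claw": 0.0},
    {"slide": [-0.74,0.441,0.05],"rotation": [0,-0.002,-0.075],"claw": 0.0},
    {"slide": [-0.74,0.441,0.17],"rotation": [0,-0.002,-0.075],"claw": 0.0},
    {"slide": [-0.74,0.441,0.17],"rotation": [0,-0.002,-0.075],"claw": 0.0},
    {"slide": [-0.74,0.441,0.17],"rotation": [0,-0.002,-0.075],"claw": 0.0},
    {"slide": [-0.74,0.441,0.17],"rotation": [0,-0.002,-0.075],"claw": 0.0},
  ],
)

```text
t: 10.17
tcp_pos: [0.6127, 0.1081, 0.1098]
orientation: [-2.276, -2.163, 0.009]
force: [-0.3, 0.9, -0.3]
finger_gap: 0.0425
gripper_force: 0.0
```

Run:
```python
from h import *
g=env.grab_frame("wrist");to(614.6,106.8,62,87);print(env.get_state()["tcp_pos"])
```

```text
to (614.6, 106.8, 62, 87) slide [-0.006, 0.005, 0.163] rot [-0.001, 0.001, 0.001]
[0.61334231 0.10882534 0.11077814]
```

Request:
move_arm(
  plan=[
    {"slide": [-0.006,0.005,0.08],"rotation": [0,0,0],"claw": 0.0},
    {"slide": [-0.006,0.005,0.14],"rotation": [0,0,0],"claw": 0.0},
    {"slide": [-0.006,0.005,0.163],"rotation": [0,0,0],"claw": 0.0},
    {"slide": [-0.006,0.005,0.163],"rotation": [0,0,0],"claw": -1},
    {"slide": [-0.006,0.005,0.163],"rotation": [0,0,0],"claw": -1},
    {"slide": [-0.006,0.005,0.163],"rotation": [0,0,0],"claw": -1},
    {"slide": [-0.006,0.005,0.163],"rotation": [0,0,0],"claw": -1},
    {"slide": [-0.006,0.005,0.05],"rotation": [0,0,0],"claw": -1},
    {"slide": [-0.006,0.005,-0.05],"rotation": [0,0,0],"claw": -1},
    {"slide": [-0.006,0.005,-0.16],"rotation": [0,0,0],"claw": -1},
    {"slide": [-0.006,0.005,-0.16],"rotation": [0,0,0],"claw": -1},
    {"slide": [-0.006,0.005,-0.16],"rotation": [0,0,0],"claw": -1},
  ],
)

```text
t: 11.22
tcp_pos: [0.6169, 0.105, 0.1611]
orientation: [2.277, 2.159, -0.002]
force: [0.5, -0.6, -0.7]
finger_gap: 0.0226
gripper_force: 43.2
```

Run:
```python
from h import *
g=env.grab_frame("wrist");to(516.5,428.3,160,73.5);to(516.5,428.3,75,73.5);print(env.get_state()["finger_gap"]);dish()
```

```text
to (516.5, 428.3, 160, 73.5) slide [1.061, -0.387, -0.008] rot [-0.0, 0.002, 0.075]
to (516.5, 428.3, 75, 73.5) slide [1.062, -0.386, 0.276] rot [-0.0, 0.002, 0.075]
0.023065406710617044
top dish rect [531.3 392.3] [128.  142.8] 73.5
scene dish rect [539.3 400. ] [125.8 143.7] 73.6
tri centre [0.5332 0.3973 0.0121]
```

Request:
move_arm(
  plan=[
    {"slide": [0.12,-0.05,0],"rotation": [0,0,0.01],"claw": -1},
    {"slide": [0.24,-0.1,0],"rotation": [0,0,0.02],"claw": -1},
    {"slide": [0.36,-0.15,0],"rotation": [0,0,0.03],"claw": -1},
    {"slide": [0.48,-0.2,0],"rotation": [0,0,0.04],"claw": -1},
    {"slide": [0.6,-0.25,0],"rotation": [0,0,0.05],"claw": -1},
    {"slide": [0.72,-0.29,0],"rotation": [0,0,0.06],"claw": -1},
    {"slide": [0.84,-0.33,0.0],"rotation": [0,0,0.075],"claw": -1},
    {"slide": [0.95,-0.37,0.0],"rotation": [0,0,0.075],"claw": -1},
    {"slide": [1.0,-0.386,0.1],"rotation": [0,0,0.075],"claw": -1},
    {"slide": [1.0,-0.386,0.25],"rotation": [0,0,0.075],"claw": -1},
    {"slide": [1.0,-0.386,0.25],"rotation": [0,0,0.075],"claw": -1},
    {"slide": [1.0,-0.386,0.25],"rotation": [0,0,0.075],"claw": -1},
  ],
)

```text
t: 12.37
tcp_pos: [0.5126, 0.4069, 0.0775]
orientation: [2.516, 1.878, -0.024]
force: [0.1, -1.2, 1.6]
finger_gap: 0.0232
gripper_force: 43.2
```

Run:
```python
from h import *
g=env.grab_frame("wrist");to(516.5,428.3,13,73.5);print(env.get_state()["finger_gap"],env.get_state()["tcp_pos"])
```

```text
to (516.5, 428.3, 13, 73.5) slide [0.068, -0.012, 0.224] rot [-0.001, 0.003, -0.0]
0.022842871581235304 [0.51449254 0.40818053 0.08027197]
```

Request:
move_arm(
  plan=[
    {"slide": [0.068,-0.012,0.0],"rotation": [0,0,0],"claw": -1},
    {"slide": [0.068,-0.012,0.1],"rotation": [0,0,0],"claw": -1},
    {"slide": [0.068,-0.012,0.19],"rotation": [0,0,0],"claw": -1},
    {"slide": [0.068,-0.012,0.222],"rotation": [0,0,0],"claw": -1},
    {"slide": [0.068,-0.012,0.222],"rotation": [0,0,0],"claw": -0.2},
    {"slide": [0.068,-0.012,0.222],"rotation": [0,0,0],"claw": -0.2},
    {"slide": [0.068,-0.012,0.222],"rotation": [0,0,0],"claw": -0.2},
    {"slide": [0.068,-0.012,0.1],"rotation": [0,0,0],"claw": -0.2},
    {"slide": [0.068,-0.012,-0.02],"rotation": [0,0,0],"claw": -0.2},
    {"slide": [0.068,-0.012,-0.15],"rotation": [0,0,0],"claw": -0.2},
    {"slide": [0.068,-0.012,-0.27],"rotation": [0,0,0],"claw": -0.2},
    {"slide": [0.068,-0.012,-0.27],"rotation": [0,0,0],"claw": -0.2},
  ],
)

```text
t: 13.42
tcp_pos: [0.5214, 0.4354, 0.1743]
orientation: [-2.518, -1.877, -0.019]
force: [-0.3, 1.4, 1.2]
finger_gap: 0.034
gripper_force: 0.0
```

Run:
```python
from h import *
g=env.grab_frame("wrist");cv2.imwrite("pics/w6.png",g);to(613.8,39.4,160,94);print(env.get_state()["tcp_pos"])
T=cam("top");im=env.grab_frame("top").min(2); m=np.zeros(im.shape,bool); m[155:262,252:334]=im[155:262,252:334]>95
for c in blobs(m,20,2000):
    r=cv2.minAreaRect((plane(T,c.reshape(-1,2),.082)[:,:2]*1000).astype(np.float32));print("top",np.round(r[0],1),np.round(r[1],1),round(r[2],1))
```

```text
to (613.8, 39.4, 160, 94) slide [-1.172, 0.674, 0.031] rot [0.002, -0.002, -0.114]
[0.52023516 0.43388978 0.17055319]
top [486.3 108.8] [38.9 23.7] 88.9
top [492.6 156.4] [41.  24.8] 83.6
top [491.9  56. ] [40.9 25. ] 81.6
top [551.  159.2] [40.8 24.8] 79.2
top [553.9 104.1] [40.9 24.8] 82.4
top [609.4  55.3] [29.2 49.6] 28.3
```

Request:
move_arm(
  plan=[
    {"slide": [-0.12,0.07,0.0],"rotation": [0,0,0],"claw": 0.0},
    {"slide": [-0.24,0.14,0.0],"rotation": [0,0,0],"claw": 0.0},
    {"slide": [-0.36,0.21,0.0],"rotation": [0,0,0],"claw": 0.0},
    {"slide": [-0.48,0.28,0.0],"rotation": [0,0,0],"claw": 0.0},
    {"slide": [-0.6,0.35,0.0],"rotation": [0,0,0],"claw": 0.0},
    {"slide": [-0.72,0.42,0.0],"rotation": [0,0,0],"claw": 0.0},
    {"slide": [-0.84,0.48,0.0],"rotation": [0,0,0],"claw": 0.0},
    {"slide": [-0.94,0.54,0.0],"rotation": [0,0,0],"claw": 0.0},
    {"slide": [-1.0,0.575,0.03],"rotation": [0,0,0],"claw": 0.0},
    {"slide": [-1.0,0.575,0.03],"rotation": [0,0,0],"claw": 0.0},
  ],
)

```text
t: 14.35
tcp_pos: [0.5976, 0.0849, 0.1526]
orientation: [2.525, 1.864, -0.019]
force: [-0.2, -1.5, -0.5]
finger_gap: 0.0428
gripper_force: 0.0
```

Request:
move_arm(
  plan=[
    {"slide": [-0.12,0.07,0.0],"rotation": [0,0,-0.04],"claw": 0.0},
    {"slide": [-0.172,0.099,0.0],"rotation": [0,0,-0.08],"claw": 0.0},
    {"slide": [-0.172,0.099,0.1],"rotation": [0.002,-0.002,-0.114],"claw": 0.0},
    {"slide": [-0.172,0.099,0.15],"rotation": [0.002,-0.002,-0.114],"claw": 0.0},
    {"slide": [-0.172,0.099,0.15],"rotation": [0.002,-0.002,-0.114],"claw": 0.0},
    {"slide": [-0.172,0.099,0.15],"rotation": [0.002,-0.002,-0.114],"claw": 0.0},
  ],
)

```text
t: 14.85
tcp_pos: [0.6099, 0.0364, 0.1091]
orientation: [-2.14, -2.295, 0.026]
force: [0.6, 1.1, -0.2]
finger_gap: 0.0426
gripper_force: 0.0
```

Run:
```python
from h import *
g=env.grab_frame("wrist");to(613.8,39.4,62,94);print(env.get_state()["tcp_pos"])
```

```text
to (613.8, 39.4, 62, 94) slide [0.01, 0.012, 0.161] rot [-0.004, 0.003, 0.0]
[0.61093067 0.03666506 0.11033313]
```

Request:
move_arm(
  plan=[
    {"slide": [0.01,0.012,0.08],"rotation": [-0.004,0.003,0],"claw": 0.0},
    {"slide": [0.01,0.012,0.14],"rotation": [-0.004,0.003,0],"claw": 0.0},
    {"slide": [0.01,0.012,0.161],"rotation": [-0.004,0.003,0],"claw": 0.0},
    {"slide": [0.01,0.012,0.161],"rotation": [-0.004,0.003,0],"claw": -1},
    {"slide": [0.01,0.012,0.161],"rotation": [-0.004,0.003,0],"claw": -1},
    {"slide": [0.01,0.012,0.161],"rotation": [-0.004,0.003,0],"claw": -1},
    {"slide": [0.01,0.012,0.161],"rotation": [-0.004,0.003,0],"claw": -1},
    {"slide": [0.01,0.012,0.05],"rotation": [-0.004,0.003,0],"claw": -1},
    {"slide": [0.01,0.012,-0.05],"rotation": [-0.004,0.003,0],"claw": -1},
    {"slide": [0.01,0.012,-0.16],"rotation": [-0.004,0.003,0],"claw": -1},
    {"slide": [0.01,0.012,-0.16],"rotation": [-0.004,0.003,0],"claw": -1},
    {"slide": [0.01,0.012,-0.16],"rotation": [-0.004,0.003,0],"claw": -1},
  ],
)

```text
t: 15.9
tcp_pos: [0.617, 0.0399, 0.1613]
orientation: [2.14, 2.294, 0.008]
force: [-0.6, 0.0, -0.7]
finger_gap: 0.0229
gripper_force: 42.8
```

Run:
```python
from h import *
g=env.grab_frame("wrist");cv2.imwrite("pics/w7.png",g);to(565.4,396,160,73.5);print(env.get_state()["finger_gap"])
```

```text
to (565.4, 396, 160, 73.5) slide [1.197, -0.084, -0.003] rot [0.001, -0.0, 0.114]
0.023102830686261972
```

Request:
move_arm(
  plan=[
    {"slide": [0.13,-0.01,0],"rotation": [0,0,0],"claw": -1},
    {"slide": [0.26,-0.02,0],"rotation": [0,0,0],"claw": -1},
    {"slide": [0.39,-0.03,0],"rotation": [0,0,0],"claw": -1},
    {"slide": [0.52,-0.04,0],"rotation": [0,0,0],"claw": -1},
    {"slide": [0.65,-0.05,0],"rotation": [0,0,0],"claw": -1},
    {"slide": [0.78,-0.06,0],"rotation": [0,0,0],"claw": -1},
    {"slide": [0.9,-0.07,0.0],"rotation": [0,0,0],"claw": -1},
    {"slide": [1.0,-0.084,0.0],"rotation": [0,0,0],"claw": -1},
    {"slide": [1.0,-0.084,0.0],"rotation": [0,0,0],"claw": -1},
  ],
)

```text
t: 16.7
tcp_pos: [0.5636, 0.3461, 0.1569]
orientation: [-2.125, -2.304, -0.003]
force: [-1.3, 2.0, 0.9]
finger_gap: 0.0229
gripper_force: 42.9
```

Request:
move_arm(
  plan=[
    {"slide": [0.12,0,0.0],"rotation": [0,0,0.04],"claw": -1},
    {"slide": [0.197,0,0.0],"rotation": [0,0,0.08],"claw": -1},
    {"slide": [0.197,0,0.1],"rotation": [0,0,0.114],"claw": -1},
    {"slide": [0.197,0,0.2],"rotation": [0,0,0.114],"claw": -1},
    {"slide": [0.197,0,0.28],"rotation": [0,0,0.114],"claw": -1},
    {"slide": [0.197,0,0.28],"rotation": [0,0,0.114],"claw": -1},
    {"slide": [0.197,0,0.28],"rotation": [0,0,0.114],"claw": -1},
  ],
)

```text
t: 17.28
tcp_pos: [0.5636, 0.3944, 0.0715]
orientation: [2.518, 1.879, -0.008]
force: [-0.3, 0.2, 0.2]
finger_gap: 0.0228
gripper_force: 42.9
```

Run:
```python
from h import *
dish();to(565.4,396,13,73.5);print(env.get_state()["finger_gap"],env.get_state()["tcp_pos"])
```

```text
top dish rect [492.2 359. ] [ 98.4 221.5] 59.0
scene dish rect [517.4 370.7] [200.9 166.8] 70.9
tri centre [ 0.4954  0.3697 -0.0282]
to (565.4, 396, 13, 73.5) slide [-0.002, -0.001, 0.207] rot [0.0, -0.001, -0.0]
0.023004987855034034 [0.56561837 0.39635997 0.07511179]
```

Run:
```python
from h import *
W=cam("wrist");g=env.grab_frame("wrist")
c=np.array([534,396]);x=np.array([.959,-.284]);y=np.array([.284,.959])
P=[np.r_[c+a*70*x+b*60*y,28]/1000 for a,b in((1,1),(1,-1),(-1,-1),(-1,1))]
print(proj(W,P).round().tolist())
cv2.polylines(g,[proj(W,P).astype(np.int32)],True,(0,0,255),1);cv2.imwrite("pics/w8.png",g)
```

```text
[[389.0, 136.0], [378.0, 310.0], [178.0, 310.0], [152.0, 136.0]]
```

View pics/w8.png

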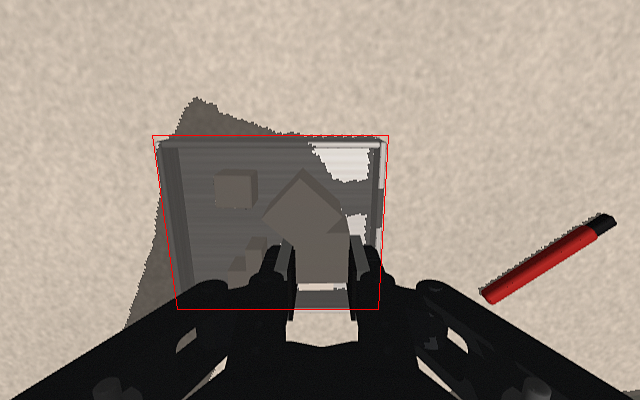

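The dish matches the predicted red outline. The bent block is held clear at (310,215), and the short one lies at (236,188). Now I lower it.

Request:
move_arm(
  plan=[
    {"slide": [0,0,0.08],"rotation": [0,0,0],"claw": -1},
    {"slide": [0,0,0.15],"rotation": [0,0,0],"claw": -1},
    {"slide": [0,0,0.19],"rotation": [0,0,0],"claw": -1},
    {"slide": [0,0,0.205],"rotation": [0,0,0],"claw": -1},
    {"slide": [0,0,0.205],"rotation": [0,0,0],"claw": -0.2},
    {"slide": [0,0,0.205],"rotation": [0,0,0],"claw": -0.2},
    {"slide": [0,0,0.205],"rotation": [0,0,0],"claw": -0.2},
    {"slide": [0,0,0.1],"rotation": [0,0,0],"claw": -0.2},
    {"slide": [0,0,0],"rotation": [0,0,0],"claw": -0.2},
    {"slide": [0,0,-0.15],"rotation": [0,0,0],"claw": -0.2},
    {"slide": [0,0,-0.35],"rotation": [0,0,0],"claw": -0.2},
    {"slide": [0,0,-0.35],"rotation": [0,0,0],"claw": -0.2},
  ],
)

```text
t: 18.43
tcp_pos: [0.5668, 0.3983, 0.1865]
orientation: [-2.518, -1.879, -0.016]
force: [0.9, 1.9, 1.5]
finger_gap: 0.0339
gripper_force: 0.0
```

Run:
```python
from h import *
T=cam("top");t=env.grab_frame("top");cv2.imwrite("pics/t9.png",t);g=env.grab_frame("wrist")
cv2.imwrite("pics/w9.png",np.hstack([cv2.resize(t[140:310,240:540],(480,272)),g[50:322,170:490]]))
s=env.get_state();print(s["tcp_pos"],s["q"].round(2))
to(560,150,230,45);to(510,-100,230,0);to(510,-180,230,0)
```

```text
[0.56757685 0.3990278  0.18685482] [-0.29  0.55 -0.57  1.47  0.31  1.2  -1.19]
to (560, 150, 230, 45) slide [-0.801, 0.213, -0.151] rot [0.002, -0.004, 0.158]
to (510, -100, 230, 0) slide [-1.648, 0.291, -0.159] rot [-0.0, -0.005, 0.408]
to (510, -180, 230, 0) slide [-1.903, 0.367, -0.162] rot [-0.0, -0.005, 0.408]
```

View pics/w9.png

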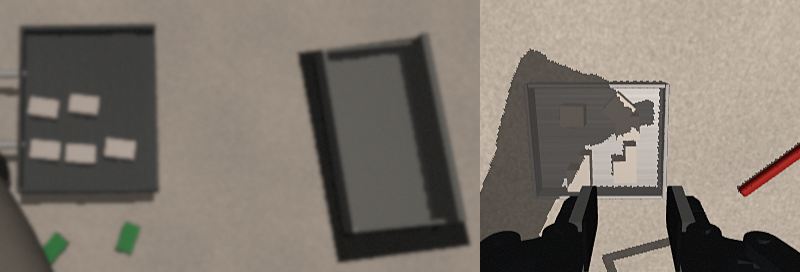

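All four misshapen blocks are in the dish, in the right panel around (625,140), and five whole blocks remain on the tray. The bin's tall thick wall is at the right (−y), with the low wall facing the stand. I'll move over the bin.

Request:
move_arm(
  plan=[
    {"slide": [-0.12,0.03,-0.1],"rotation": [0,0,0],"claw": -0.2},
    {"slide": [-0.25,0.06,-0.2],"rotation": [0,0,0],"claw": -0.2},
    {"slide": [-0.37,0.09,-0.2],"rotation": [0,0,0],"claw": -0.2},
    {"slide": [-0.5,0.12,-0.2],"rotation": [0,0,0],"claw": -0.2},
    {"slide": [-0.63,0.16,-0.2],"rotation": [0,0,0],"claw": -0.2},
    {"slide": [-0.76,0.2,-0.2],"rotation": [0,0,0],"claw": -0.2},
    {"slide": [-0.9,0.233,-0.2],"rotation": [0,0,0],"claw": -0.2},
    {"slide": [-0.9,0.233,-0.2],"rotation": [0,0,0],"claw": -0.2},
  ],
)

```text
t: 19.2
tcp_pos: [0.5553, 0.1065, 0.2384]
orientation: [2.525, 1.86, -0.007]
force: [-0.1, -1.3, -1.1]
finger_gap: 0.034
gripper_force: 0.0
```

Request:
move_arm(
  plan=[
    {"slide": [-0.1,0.02,0],"rotation": [0,0,0.04],"claw": -0.2},
    {"slide": [-0.2,0.04,0],"rotation": [0,0,0.08],"claw": -0.2},
    {"slide": [-0.3,0.06,0],"rotation": [0,0,0.12],"claw": -0.2},
    {"slide": [-0.4,0.08,0],"rotation": [0,0,0.16],"claw": -0.2},
    {"slide": [-0.5,0.1,0],"rotation": [0,0,0.2],"claw": -0.2},
    {"slide": [-0.6,0.13,0],"rotation": [0,0,0.24],"claw": -0.2},
    {"slide": [-0.7,0.15,0],"rotation": [0,0,0.28],"claw": -0.2},
    {"slide": [-0.82,0.173,0],"rotation": [0,0,0.32],"claw": -0.2},
    {"slide": [-0.82,0.173,0],"rotation": [0,0,0.36],"claw": -0.2},
    {"slide": [-0.82,0.173,0],"rotation": [0,0,0.364],"claw": -0.2},
    {"slide": [-0.82,0.173,0],"rotation": [0,0,0.364],"claw": -0.2},
  ],
)

```text
t: 20.12
tcp_pos: [0.5347, -0.1327, 0.2388]
orientation: [-3.133, -0.221, -0.001]
force: [-0.0, 0.7, 0.5]
finger_gap: 0.0344
gripper_force: 0.0
```

Request:
move_arm(
  plan=[
    {"slide": [-0.03,0.13,0],"rotation": [0,0,0],"claw": -0.2},
    {"slide": [-0.05,0.26,0],"rotation": [0,0,0],"claw": -0.2},
    {"slide": [-0.07,0.39,0],"rotation": [0,0,0],"claw": -0.2},
    {"slide": [-0.1,0.52,0],"rotation": [0,0,0],"claw": -0.2},
    {"slide": [-0.12,0.656,0],"rotation": [0,0,0],"claw": -0.2},
    {"slide": [-0.12,0.656,0],"rotation": [0,0,0],"claw": -0.2},
    {"slide": [-0.12,0.656,0],"rotation": [0,0,0],"claw": -0.2},
    {"slide": [-0.12,0.656,0],"rotation": [0,0,0],"claw": -0.2},
  ],
)

```text
t: 20.78
tcp_pos: [0.5272, -0.3311, 0.2385]
orientation: [-3.132, -0.224, -0.001]
force: [-0.2, 0.1, 0.6]
finger_gap: 0.0341
gripper_force: 0.0
```

Run:
```python
from h import *
t=env.grab_frame("top");W=cam("wrist");g=env.grab_frame("wrist");cv2.imwrite("pics/w10.png",g);cv2.imwrite("pics/t10.png",t)
np.savez("w10.npz",K=W[0],M=W[1],t=W[2]);s=env.get_state();print(s["tcp_pos"],s["orientation"],s["q"].round(2));dish()
```

```text
[ 0.5274832  -0.33031898  0.23885032] [-3.13200676e+00 -2.25782633e-01 -1.60254117e-03] [ 0.6   0.35 -0.14  1.59  0.05  1.21 -0.98]
top dish rect [531.1 392.1] [128.1 142.6] 73.1
scene dish rect [539.  400.3] [125.7 142.8] 73.5
tri centre [0.5331 0.3974 0.0121]
```

View pics/w10.png

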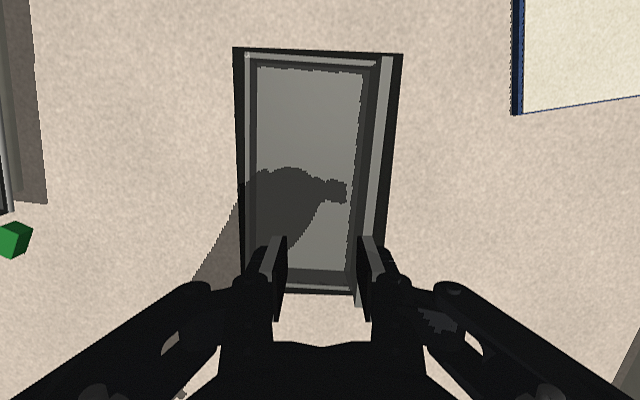

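The wrist picture shows the bin with its back wall top as a light strip from (387,57) down to about (375,240). The low front wall is at x≈250, and the black mat lies around it. Next I measure the strip.

Run:
```python
from h import *
np.set_printoptions(precision=1,suppress=True,linewidth=200)
d=np.load("w10.npz");W=(d["K"],d["M"],d["t"]);g=cv2.imread("pics/w10.png",0)
for r in (48,52,56,60,64,70,100,150,200,225): print(r,g[r,225:262:2].tolist(),"|",g[r,350:406:2].tolist())
T=cam("top");t=cv2.imread("pics/t10.png",0)
for r in (170,200,230,260): print("top",r,t[r,420:540:3].tolist())
```

```text
48 [196, 196, 196, 211, 18, 27, 28, 24, 23, 22, 18, 20, 14, 10, 14, 13, 9, 9, 11] | [194, 193, 183, 191, 194, 195, 190, 190, 193, 190, 198, 187, 186, 190, 187, 191, 188, 190, 194, 193, 191, 194, 189, 188, 191, 191, 184, 188]
52 [204, 202, 195, 214, 19, 33, 32, 32, 31, 26, 129, 143, 116, 99, 95, 96, 75, 77, 55] | [15, 17, 13, 12, 12, 8, 43, 41, 40, 82, 76, 73, 117, 114, 111, 111, 161, 162, 160, 163, 157, 163, 169, 165, 166, 185, 179, 199]
56 [207, 199, 200, 211, 16, 29, 31, 33, 32, 24, 178, 188, 179, 131, 132, 130, 131, 131, 131] | [30, 33, 31, 31, 30, 33, 34, 31, 33, 35, 34, 31, 34, 30, 32, 30, 98, 109, 101, 101, 80, 84, 30, 32, 31, 32, 24, 206]
60 [186, 195, 206, 216, 17, 32, 32, 29, 30, 25, 137, 128, 113, 42, 43, 44, 42, 41, 42] | [143, 145, 145, 129, 129, 114, 116, 106, 108, 102, 78, 80, 55, 29, 45, 38, 149, 135, 135, 133, 133, 150, 29, 30, 31, 29, 29, 202]
64 [192, 192, 196, 215, 21, 30, 34, 33, 33, 25, 140, 128, 113, 48, 50, 43, 56, 59, 59] | [117, 116, 123, 134, 133, 144, 143, 142, 140, 140, 141, 146, 46, 38, 43, 38, 141, 133, 135, 133, 136, 103, 29, 31, 31, 29, 87, 196]
70 [19
[... 1097 characters left out ...]
30, 121, 122, 114, 112, 109, 98, 92, 86, 83, 72, 67, 62, 56, 52, 47, 43, 41, 37, 36, 35, 34, 36, 34, 34, 49, 83, 116, 130, 129, 129, 131, 129, 130, 129, 131, 127]
top 200 [132, 135, 132, 126, 48, 25, 22, 31, 36, 78, 86, 85, 86, 85, 86, 85, 86, 84, 85, 86, 84, 86, 85, 84, 79, 42, 34, 36, 36, 33, 50, 76, 43, 45, 72, 107, 121, 126, 127, 128]
top 230 [132, 130, 130, 132, 131, 122, 36, 26, 22, 31, 35, 39, 39, 38, 40, 41, 41, 40, 42, 40, 41, 41, 42, 41, 42, 42, 74, 44, 37, 34, 34, 31, 45, 83, 113, 127, 128, 127, 126, 128]
top 260 [130, 132, 131, 129, 130, 115, 67, 62, 23, 12, 23, 34, 37, 41, 41, 38, 42, 40, 41, 42, 79, 87, 85, 86, 85, 84, 85, 85, 79, 41, 35, 34, 32, 34, 44, 81, 111, 131, 131, 129]
```

Run:
```python
from h import *
np.set_printoptions(precision=1,suppress=True,linewidth=200)
d=np.load("w10.npz");W=(d["K"],d["M"],d["t"])
B=plane(W,[(387.3,60),(382.7,100),(377,150),(370.8,200),(368.3,225)],.078)*1000
print(B[:,:2]); p=np.polyfit(B[:,0],B[:,1],1); print("yaw",np.degrees(np.arctan(p[0])))
print("edges w",plane(W,[(378,100),(387.5,100),(366,200),(375.5,200)],.078)*1000)
print("end",plane(W,[(387.5,55)],.078)*1000,"front",plane(W,[(247.5,100),(247.5,150)],.045)*1000, "mat corners",plane(W,[(233,47),(403,53)],.003)*1000)
# two-view height of back wall strip at far end
T=cam("top");print("tri end",tri([W,T],[(387.5,55),(506,163)]).round(4))
# tray lip in top view
t=cv2.imread("pics/t10.png",0)
for r in (165,200,240,255): print(r,t[r,325:348].tolist())
for c in (250,295,330): print(c,t[148:166,c].tolist(),t[252:270,c].tolist())
```

```text
[[ 642.3 -374.6]
 [ 608.3 -377.3]
 [ 562.4 -380.9]
 [ 512.1 -384.4]
 [ 485.3 -386.9]]
yaw 4.428993761234671
edges w [[ 607.7 -373.    78. ]
 [ 608.9 -381.6   78. ]
 [ 511.4 -379.7   78. ]
 [ 512.8 -389.1   78. ]]
end [[ 646.3 -373.9   78. ]] front [[ 589.7 -246.8   45. ]
 [ 538.7 -250.8   45. ]] mat corners [[ 642.1 -217.2    3. ]
 [ 663.  -403.3    3. ]]
tri end [ 0.6 -0.4  0.1]
165 [58, 57, 57, 57, 57, 58, 58, 58, 57, 59, 64, 81, 106, 121, 127, 127, 127, 127, 125, 126, 125, 125, 126]
200 [57, 59, 57, 58, 58, 56, 57, 60, 59, 60, 60, 65, 81, 103, 120, 126, 128, 129, 129, 127, 129, 128, 129]
240 [60, 60, 59, 60, 60, 59, 59, 58, 61, 60, 62, 60, 70, 88, 111, 127, 131, 133, 135, 132, 130, 131, 128]
255 [60, 59, 59, 59, 59, 58, 60, 59, 59, 59, 60, 60, 65, 81, 106, 124, 133, 134, 132, 133, 131, 131, 131]
250 [128, 128, 128, 129, 130, 130, 129, 128, 125, 125, 122, 123, 123, 122, 124, 122, 122, 121] [86, 87, 87, 87, 88, 90, 91, 96, 105, 118, 125, 128, 127, 128, 129, 131, 131, 132]
295 [133, 132, 134, 133, 134, 130, 120, 99, 69, 50, 37, 28, 28, 37, 45, 58, 59, 55] [62, 61, 61, 61, 61, 59, 57, 49, 48, 57, 60, 61, 65, 67, 84, 108, 125, 131]
330 [130, 128, 130, 128, 126, 120, 103, 81, 60, 45, 32, 24, 28, 34, 45, 53, 57, 58] [58, 58, 60, 58, 58, 59, 53, 47, 54, 63, 64, 65, 70, 83, 108, 124, 130, 131]
```

Run:
```python
from h import *
T=cam("top");L=plane(T,[(336.6,165),(337.6,200),(338.6,240),(338.9,255)],.060)*1000
print(L.round(1)); p=np.polyfit(L[:,0],L[:,1],1); print("lip yaw",np.degrees(np.arctan(p[0])),"y at 552",np.polyval(p,552))
# tray side wall outer top edges (z=.082): near rows
print((plane(T,[(295,155.3),(330,155),(295,258.5),(330,259)],.082)*1000).round(1))
print("tri wall end",(tri([T,cam("scene")],[(503,163),(222,127)])*1000).round(0))
to(516.7,-384.2,110,4.4);to(516.7,-384.2,42,4.4)
```

```text
[[649.    3.4  60. ]
 [567.3   3.6  60. ]
 [477.5   4.   60. ]
 [444.8   4.4  60. ]]
lip yaw -0.26118158902554783 y at 552 3.7562104523242814
[[666.5  96.6  82. ]
 [665.6  18.5  82. ]
 [437.   98.4  82. ]
 [434.5  24.4  82. ]]
tri wall end [ 641. -368.   69.]
to (516.7, -384.2, 110, 4.4) slide [-0.06, 0.171, 0.43] rot [-0.0, -0.0, 0.021]
to (516.7, -384.2, 42, 4.4) slide [-0.06, 0.171, 0.657] rot [-0.0, -0.0, 0.021]
```

Request:
move_arm(
  plan=[
    {"slide": [-0.06,0.12,0.1],"rotation": [0,0,0.01],"claw": -0.2},
    {"slide": [-0.06,0.171,0.2],"rotation": [0,0,0.021],"claw": -0.2},
    {"slide": [-0.06,0.171,0.3],"rotation": [0,0,0.021],"claw": -0.2},
    {"slide": [-0.06,0.171,0.4],"rotation": [0,0,0.021],"claw": -0.2},
    {"slide": [-0.06,0.171,0.4],"rotation": [0,0,0.021],"claw": -0.2},
    {"slide": [-0.06,0.171,0.4],"rotation": [0,0,0.021],"claw": -0.2},
  ],
)

```text
t: 21.48
tcp_pos: [0.5152, -0.3848, 0.1177]
orientation: [-3.137, -0.117, 0.003]
force: [-0.0, -0.9, 0.0]
finger_gap: 0.0344
gripper_force: 0.0
```

Run:
```python
from h import *
g=env.grab_frame("wrist");to(516.7,-384.2,42,4.4);print(env.get_state()["tcp_pos"])
W=cam("wrist");cv2.imwrite("pics/w11.png",g)
gg=cv2.cvtColor(g,cv2.COLOR_BGR2GRAY)
for r in (10,40,80,120,160): 
    row=gg[r].astype(int); print(r,row[300:400:3].tolist())
```

```text
to (516.7, -384.2, 42, 4.4) slide [0.0, -0.006, 0.26] rot [0.0, -0.0, -0.001]
[ 0.51667683 -0.3858584   0.11993197]
10 [53, 54, 46, 158, 158, 158, 159, 159, 162, 28, 44, 38, 38, 41, 41, 38, 40, 43, 38, 41, 29, 227, 223, 227, 233, 229, 232, 234, 228, 223, 227, 224, 215, 219]
40 [161, 68, 67, 158, 157, 157, 157, 157, 161, 25, 38, 38, 36, 41, 40, 41, 41, 41, 40, 40, 27, 223, 217, 220, 223, 224, 228, 228, 230, 230, 226, 223, 230, 232]
80 [157, 57, 69, 162, 156, 157, 158, 157, 160, 25, 39, 41, 40, 39, 40, 40, 38, 40, 41, 40, 29, 228, 226, 231, 226, 225, 225, 229, 230, 228, 227, 227, 231, 227]
120 [155, 55, 69, 167, 157, 156, 157, 157, 159, 29, 36, 42, 40, 43, 38, 39, 39, 40, 39, 42, 33, 229, 229, 227, 230, 228, 230, 227, 227, 225, 229, 226, 229, 224]
160 [151, 52, 69, 112, 151, 151, 150, 153, 154, 29, 40, 39, 40, 41, 40, 39, 40, 40, 40, 38, 35, 225, 220, 228, 230, 224, 224, 228, 226, 222, 222, 221, 227, 223]
```

Request:
move_arm(
  plan=[
    {"slide": [0,-0.006,0.1],"rotation": [0,0,0],"claw": -0.2},
    {"slide": [0,-0.006,0.19],"rotation": [0,0,0],"claw": -0.2},
    {"slide": [0,-0.006,0.24],"rotation": [0,0,0],"claw": -0.2},
    {"slide": [0,-0.006,0.26],"rotation": [0,0,0],"claw": -0.2},
    {"slide": [0,-0.006,0.26],"rotation": [0,0,0],"claw": -1},
    {"slide": [0,-0.006,0.26],"rotation": [0,0,0],"claw": -1},
    {"slide": [0,-0.006,0.26],"rotation": [0,0,0],"claw": -1},
    {"slide": [0,-0.006,0.26],"rotation": [0,0,0],"claw": -1},
    {"slide": [0,-0.006,0.26],"rotation": [0,0,0],"claw": -1},
    {"slide": [0,-0.006,0.23],"rotation": [0,0,0],"claw": -1},
    {"slide": [0,-0.006,0.2],"rotation": [0,0,0],"claw": -1},
    {"slide": [0,-0.006,0.2],"rotation": [0,0,0],"claw": -1},
  ],
  force=100,
)

```text
t: 22.53
tcp_pos: [0.5165, -0.3859, 0.0612]
orientation: [3.137, 0.113, 0.005]
force: [0.7, 0.6, -1.8]
finger_gap: 0.0086
gripper_force: 97.7
```

Run:
```python
from h import *
g=env.grab_frame("wrist");cv2.imwrite("pics/w12.png",g);s=env.get_state();print(s["tcp_pos"],s["finger_gap"],s["gripper_force"],s["force"],s["wrist_torque"]);to(550,-160,60,0);to(550,-112,45,0)
```

```text
[ 0.51613989 -0.38558293  0.06027703] 0.008487921067137527 97.6735246181488 [-0.0537997   0.18825441 -2.51910002] [-0.11086614 -0.05187815  0.01520728]
to (550, -160, 60, 0) slide [0.167, -0.742, -0.0] rot [0.001, -0.001, 0.023]
to (550, -112, 45, 0) slide [0.178, -0.901, 0.05] rot [0.001, -0.001, 0.023]
```

Request:
move_arm(
  plan=[
    {"slide": [0.02,-0.09,0],"rotation": [0,0,0.003],"claw": -1},
    {"slide": [0.04,-0.18,0],"rotation": [0,0,0.006],"claw": -1},
    {"slide": [0.06,-0.27,0],"rotation": [0,0,0.01],"claw": -1},
    {"slide": [0.08,-0.36,0],"rotation": [0,0,0.013],"claw": -1},
    {"slide": [0.1,-0.45,0],"rotation": [0,0,0.016],"claw": -1},
    {"slide": [0.12,-0.54,0],"rotation": [0,0,0.02],"claw": -1},
    {"slide": [0.14,-0.63,0],"rotation": [0,0,0.023],"claw": -1},
    {"slide": [0.167,-0.7,0],"rotation": [0,0,0.023],"claw": -1},
    {"slide": [0.167,-0.742,0],"rotation": [0,0,0.023],"claw": -1},
    {"slide": [0.167,-0.742,0.03],"rotation": [0,0,0.023],"claw": -1},
    {"slide": [0.167,-0.742,0.055],"rotation": [0,0,0.023],"claw": -1},
    {"slide": [0.167,-0.742,0.055],"rotation": [0,0,0.023],"claw": -1},
  ],
)

```text
t: 23.58
tcp_pos: [0.5481, -0.1609, 0.0408]
orientation: [3.141, -0.002, -0.002]
force: [0.3, -0.2, -2.3]
finger_gap: 0.0085
gripper_force: 97.9
```

Run:
```python
from h import *
g=env.grab_frame("wrist");cv2.imwrite("pics/w13.png",g);t=env.grab_frame("scene");cv2.imwrite("pics/s13.png",t)
cv2.imwrite("pics/v13.png",np.hstack([g[0:400,0:400],cv2.resize(t[80:280,180:380],(400,400))]))
s=env.get_state();print(s["tcp_pos"],s["finger_gap"],s["gripper_force"],s["force"],s["q"].round(2));to(550.5,-111,42,0)
```

```text
[ 0.54810415 -0.16143482  0.04157669] 0.008953644587992023 97.87132859230042 [-0.40792854  0.3480524  -2.32756345] [ 0.31  0.47 -0.12  1.9   0.08  0.78 -1.43]
to (550.5, -111, 42, 0) slide [0.008, -0.168, -0.002] rot [0.0, 0.0, -0.001]
```

View pics/v13.png

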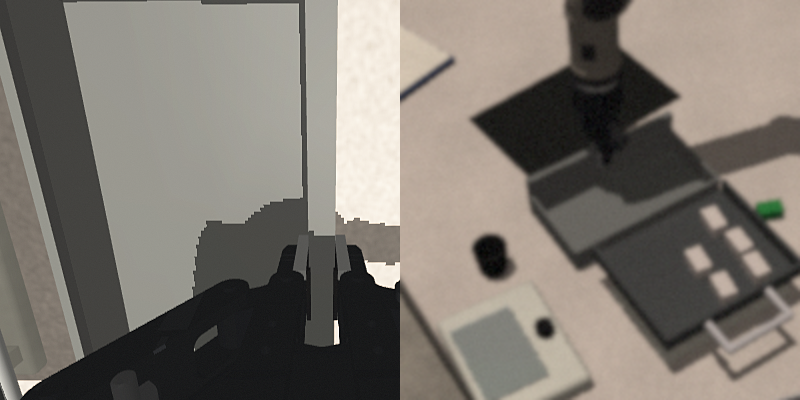

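The bin is held level just in front of the tray and the cup is clear of it. I'll slide it under the lip, set it down and release.

Request:
move_arm(
  plan=[
    {"slide": [0.008,-0.05,0],"rotation": [0,0,0],"claw": -1},
    {"slide": [0.008,-0.1,0],"rotation": [0,0,0],"claw": -1},
    {"slide": [0.008,-0.14,0],"rotation": [0,0,0],"claw": -1},
    {"slide": [0.008,-0.168,0],"rotation": [0,0,0],"claw": -1},
    {"slide": [0.008,-0.168,0.005],"rotation": [0,0,0],"claw": -1},
    {"slide": [0.008,-0.168,0.012],"rotation": [0,0,0],"claw": -1},
    {"slide": [0.008,-0.168,0.012],"rotation": [0,0,0],"claw": -1},
    {"slide": [0.008,-0.168,0.012],"rotation": [0,0,0],"claw": -0.2},
    {"slide": [0.008,-0.168,0.012],"rotation": [0,0,0],"claw": -0.2},
    {"slide": [0.008,-0.168,0.012],"rotation": [0,0,0],"claw": -0.2},
    {"slide": [0.008,-0.168,-0.1],"rotation": [0,0,0],"claw": -0.2},
    {"slide": [0.008,-0.168,-0.2],"rotation": [0,0,0],"claw": -0.2},
  ],
)

```text
t: 24.68
tcp_pos: [0.5499, -0.1095, 0.1015]
orientation: [-3.141, 0.001, 0.006]
force: [1.4, 1.4, 0.1]
finger_gap: 0.0342
gripper_force: 0.0
```

Run:
```python
from h import *
g=env.grab_frame("wrist");t=env.grab_frame("top");cv2.imwrite("pics/t14.png",t)
s=env.get_state();print(s["tcp_pos"],s["finger_gap"],s["force"])
# back wall strip position in wrist view
W=cam("wrist");gg=cv2.cvtColor(env.grab_frame("wrist"),cv2.COLOR_BGR2GRAY);cv2.imwrite("pics/w14.png",gg)
for r in (20,60,100,140): print(r,gg[r,270:400:3].tolist())
to(550,-100,230,0);to(550,245,230,0)
```

```text
[ 0.55558289 -0.1102553   0.10705195] 0.03401888132578523 [ 1.268319    0.50354156 -0.09485268]
20 [61, 58, 57, 59, 58, 59, 59, 60, 59, 60, 57, 58, 83, 168, 169, 170, 169, 168, 168, 244, 234, 234, 234, 237, 231, 236, 237, 236, 233, 237, 231, 230, 229, 229, 233, 232, 234, 231, 227, 233, 240, 237, 235, 229]
60 [166, 167, 166, 167, 167, 167, 168, 168, 168, 168, 168, 62, 69, 168, 168, 168, 167, 168, 168, 247, 235, 232, 232, 233, 235, 230, 230, 230, 233, 240, 237, 239, 238, 239, 234, 235, 235, 235, 230, 229, 231, 233, 235, 231]
100 [163, 164, 164, 165, 165, 165, 165, 165, 165, 167, 166, 60, 72, 170, 167, 168, 168, 168, 167, 240, 234, 236, 242, 243, 238, 233, 234, 236, 239, 238, 239, 239, 234, 236, 239, 244, 242, 238, 237, 236, 233, 233, 234, 237]
140 [162, 162, 161, 162, 161, 161, 162, 163, 163, 164, 164, 177, 72, 174, 165, 164, 164, 165, 164, 252, 240, 234, 234, 240, 238, 237, 232, 233, 241, 238, 237, 240, 232, 237, 240, 243, 241, 242, 240, 234, 232, 240, 241, 237]
to (550, -100, 230, 0) slide [-0.01, -0.032, -0.417] rot [0.0, -0.002, -0.0]
to (550, 245, 230, 0) slide [-0.011, -1.182, -0.419] rot [0.0, -0.002, -0.0]
```

Request:
move_arm(
  plan=[
    {"slide": [0,0,-0.13],"rotation": [0,0,0],"claw": -0.2},
    {"slide": [0,0,-0.26],"rotation": [0,0,0],"claw": -0.2},
    {"slide": [0,-0.07,-0.36],"rotation": [0,0,0],"claw": -0.2},
    {"slide": [0,-0.2,-0.36],"rotation": [0,0,0],"claw": -0.2},
    {"slide": [0,-0.33,-0.36],"rotation": [0,0,0],"claw": -0.2},
    {"slide": [0,-0.46,-0.36],"rotation": [0,0,0],"claw": -0.2},
    {"slide": [0,-0.59,-0.36],"rotation": [0,0,0],"claw": -0.2},
    {"slide": [0,-0.72,-0.36],"rotation": [0,0,0],"claw": -0.2},
    {"slide": [0,-0.85,-0.36],"rotation": [0,0,0],"claw": -0.2},
    {"slide": [0,-0.97,-0.36],"rotation": [0,0,0],"claw": -0.2},
    {"slide": [0,-1,-0.36],"rotation": [0,0,0],"claw": -0.2},
    {"slide": [0,-1,-0.36],"rotation": [0,0,0],"claw": -0.2},
  ],
)

```text
t: 25.83
tcp_pos: [0.55, 0.1952, 0.209]
orientation: [-3.14, -0.011, 0.003]
force: [0.3, -0.5, -0.0]
finger_gap: 0.0341
gripper_force: 0.0
```

Run:
```python
from h import *
env.grab_frame("wrist");W=cam("wrist");g=env.grab_frame("wrist");cv2.imwrite("pics/w15.png",g);np.savez("w15.npz",K=W[0],M=W[1],t=W[2])
s=env.get_state();print(s["tcp_pos"],s["orientation"],s["q"].round(2)); print(proj(W,[[.55,.244,.075],[.6,.244,.075],[.55,.244,.069]]).round(0).tolist())
to(550,244,105,0)
```

```text
[0.55127279 0.18945015 0.20910355] [ 3.13947098e+00 -7.32513175e-04 -2.34092577e-03] [-0.16  0.31 -0.31  1.72  0.1   1.13 -2.07]
[[261.0, 185.0], [258.0, 128.0], [262.0, 183.0]]
to (550, 244, 105, 0) slide [-0.004, -0.183, 0.347] rot [0.001, 0.0, -0.0]
```

View pics/w15.png

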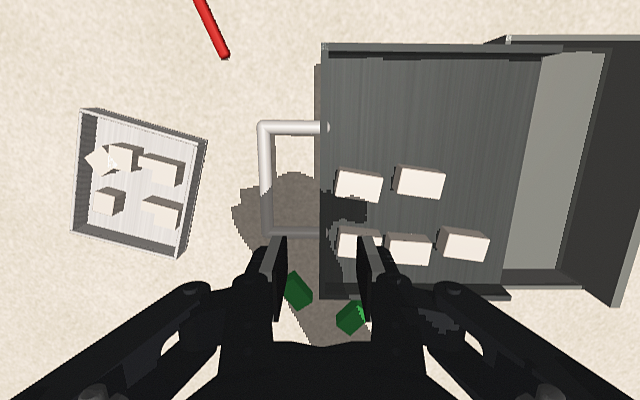

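The bar runs from (265,122) to (265,237), centred at (265,180), which gives about y=0.2415, x=0.553. The dish holds all four rejects at about (140,185). Five whole blocks sit on the tray and the bin is under the lip. I'll grip the bar.

Run:
```python
from h import *
d=np.load("w15.npz");W=(d["K"],d["M"],d["t"]);g=cv2.imread("pics/w15.png",0)
for r in (145,165,185): print(g[r,252:282].tolist())
print((plane(W,[(265.5,145),(265.5,180),(265,122),(265,237)],.072)*1000).round(1), (tri([W,cam("top")],[(265.5,145),proj(cam("top"),[.58,.2415,.07])[0]])*1000).round(1))
to(552,241.5,105,0);to(552,241.5,50,0)
```

```text
[231, 230, 228, 231, 236, 157, 175, 196, 212, 219, 232, 239, 241, 227, 214, 206, 196, 175, 133, 113, 116, 110, 103, 208, 242, 231, 229, 230, 230, 231]
[218, 221, 227, 230, 232, 234, 160, 177, 197, 213, 221, 232, 236, 237, 224, 214, 203, 191, 169, 106, 94, 101, 100, 97, 246, 229, 222, 221, 221, 223]
[233, 192, 205, 209, 207, 200, 194, 145, 184, 199, 213, 223, 231, 234, 232, 222, 211, 206, 191, 130, 89, 112, 109, 110, 112, 109, 107, 108, 112, 113]
[[585.5 238.9  72. ]
 [553.8 240.3  72. ]
 [605.3 238.4  72. ]
 [497.6 243.4  72. ]] [583.4 242.9  56.6]
to (552, 241.5, 105, 0) slide [0.003, -0.174, 0.347] rot [0.001, 0.0, -0.0]
to (552, 241.5, 50, 0) slide [0.003, -0.175, 0.53] rot [0.001, 0.0, -0.0]
```

Request:
move_arm(
  plan=[
    {"slide": [0.003,-0.12,0.05],"rotation": [0,0,0],"claw": -0.2},
    {"slide": [0.003,-0.175,0.15],"rotation": [0,0,0],"claw": -0.2},
    {"slide": [0.003,-0.175,0.27],"rotation": [0,0,0],"claw": -0.2},
    {"slide": [0.003,-0.175,0.36],"rotation": [0,0,0],"claw": -0.2},
    {"slide": [0.003,-0.175,0.44],"rotation": [0,0,0],"claw": -0.2},
    {"slide": [0.003,-0.175,0.5],"rotation": [0,0,0],"claw": -0.2},
    {"slide": [0.003,-0.175,0.53],"rotation": [0,0,0],"claw": -0.2},
    {"slide": [0.003,-0.175,0.53],"rotation": [0,0,0],"claw": -1},
    {"slide": [0.003,-0.175,0.53],"rotation": [0,0,0],"claw": -1},
    {"slide": [0.003,-0.175,0.53],"rotation": [0,0,0],"claw": -1},
    {"slide": [0.003,-0.175,0.53],"rotation": [0,0,0],"claw": -1},
    {"slide": [0.003,-0.175,0.53],"rotation": [0,0,0],"claw": -1},
  ],
  force=60,
)

```text
t: 26.93
tcp_pos: [0.5525, 0.2434, 0.052]
orientation: [3.142, -0.0, 0.001]
force: [-0.6, 0.3, -4.6]
finger_gap: 0.0096
gripper_force: 58.5
```

Run:
```python
from h import *
env.grab_frame("wrist");s=env.get_state();p=s["tcp_pos"];print(p,s["orientation"],s["finger_gap"],s["gripper_force"],s["force"])
for th in np.arange(.1,1.0,.1):
    y=.24*(np.cos(th)-1)-.013*np.sin(th); z=.24*np.sin(th)+.013*(np.cos(th)-1); print(round(th,2),(-y/.3).round(3),(-z/.3).round(3))
```

```text
[0.5525493  0.2434013  0.05193901] [ 3.14144827e+00 -1.35753395e-04  1.31312902e-03] 0.009920497222532557 58.548656702041626 [-1.69947038  0.99793784 -2.09103508]
0.1 0.008 -0.08
0.2 0.025 -0.158
0.3 0.049 -0.234
0.4 0.08 -0.308
0.5 0.119 -0.378
0.6 0.164 -0.444
0.7 0.216 -0.505
0.8 0.274 -0.561
0.9 0.337 -0.61
```

Request:
move_arm(
  plan=[
    {"slide": [0,0.003,-0.04],"rotation": [0,0,0],"claw": -1},
    {"slide": [0,0.008,-0.08],"rotation": [0,0,0],"claw": -1},
    {"slide": [0,0.016,-0.12],"rotation": [0,0,0],"claw": -1},
    {"slide": [0,0.025,-0.158],"rotation": [0,0,0],"claw": -1},
    {"slide": [0,0.036,-0.196],"rotation": [0,0,0],"claw": -1},
    {"slide": [0,0.049,-0.234],"rotation": [0,0,0],"claw": -1},
    {"slide": [0,0.064,-0.271],"rotation": [0,0,0],"claw": -1},
    {"slide": [0,0.08,-0.308],"rotation": [0,0,0],"claw": -1},
    {"slide": [0,0.1,-0.343],"rotation": [0,0,0],"claw": -1},
    {"slide": [0,0.119,-0.378],"rotation": [0,0,0],"claw": -1},
    {"slide": [0,0.119,-0.378],"rotation": [0,0,0],"claw": -1},
    {"slide": [0,0.119,-0.378],"rotation": [0,0,0],"claw": -1},
  ],
)

```text
t: 27.98
tcp_pos: [0.5523, 0.2082, 0.1663]
orientation: [-3.141, -0.001, -0.002]
force: [-3.1, 1.5, 1.1]
finger_gap: 0.0094
gripper_force: 58.9
```

Run:
```python
from h import *
s=env.get_state();print(s["tcp_pos"],s["finger_gap"],s["gripper_force"],s["force"],s["q"].round(2))
t=env.grab_frame("top");cv2.imwrite("pics/t16.png",t)
p0=np.array([.5525,.2434,.052]);d=s["tcp_pos"]-p0
a0=np.arctan2(.013,.24);print("theta est", np.arctan2(.052+.019+d[2]-.056, .24+d[1])-a0, np.hypot(.24+d[1],.015+d[2]))
```

```text
[0.55226118 0.20819442 0.16631853] 0.00936085555576636 58.91643762588501 [-3.05305795  1.47472967  1.13065159] [-0.18  0.36 -0.32  1.75  0.13  1.05 -2.11]
theta est 0.5091141051859355 0.24220659878609033
```

Request:
move_arm(
  plan=[
    {"slide": [0,0.022,-0.033],"rotation": [0,0,0],"claw": -1},
    {"slide": [0,0.022,-0.033],"rotation": [0,0,0],"claw": -1},
    {"slide": [0,0.045,-0.066],"rotation": [0,0,0],"claw": -1},
    {"slide": [0,0.045,-0.066],"rotation": [0,0,0],"claw": -1},
    {"slide": [0,0.07,-0.097],"rotation": [0,0,0],"claw": -1},
    {"slide": [0,0.07,-0.097],"rotation": [0,0,0],"claw": -1},
    {"slide": [0,0.097,-0.127],"rotation": [0,0,0],"claw": -1},
    {"slide": [0,0.126,-0.155],"rotation": [0,0,0],"claw": -1},
    {"slide": [0,0.155,-0.183],"rotation": [0,0,0],"claw": -1},
    {"slide": [0,0.187,-0.208],"rotation": [0,0,0],"claw": -1},
    {"slide": [0,0.218,-0.232],"rotation": [0,0,0],"claw": -1},
    {"slide": [0,0.218,-0.232],"rotation": [0,0,0],"claw": -1},
  ],
)

```text
t: 29.03
tcp_pos: [0.5519, 0.1443, 0.2371]
orientation: [-3.138, -0.0, -0.001]
force: [-6.4, 5.1, 7.3]
finger_gap: 0.01
gripper_force: 59.1
```

Run:
```python
from h import *
t=env.grab_frame("top");sc=env.grab_frame("scene")
cv2.imwrite("pics/v17.png",np.hstack([cv2.resize(t[120:300,210:450],(480,360)),cv2.resize(sc[120:280,190:410],(312,360*1))]))
s=env.get_state();print(s["tcp_pos"],s["finger_gap"],s["force"])
```

```text
[0.55192435 0.14481545 0.23670632] 0.009833804413147499 [-5.97874561  4.50075921  6.82477253]
```

View pics/v17.png

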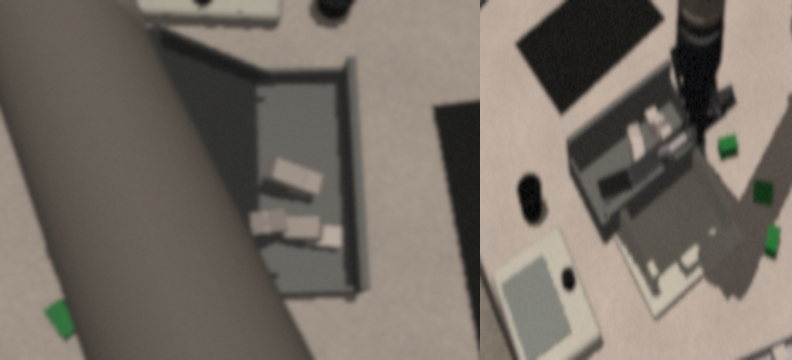

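Request:
move_arm(
  plan=[
    {"slide": [0,0.04,-0.027],"rotation": [0,0,0],"claw": -1},
    {"slide": [0,0.08,-0.05],"rotation": [0,0,0],"claw": -1},
    {"slide": [0,0.08,-0.05],"rotation": [0,0,0],"claw": -1},
    {"slide": [0,0.08,-0.05],"rotation": [0,0,0],"claw": -1},
    {"slide": [0,0.08,-0.05],"rotation": [0,0,0],"claw": -1},
    {"slide": [0,0.08,-0.05],"rotation": [0,0,0],"claw": -1},
    {"slide": [0,0.08,-0.05],"rotation": [0,0,0],"claw": -1},
    {"slide": [0,0.08,-0.05],"rotation": [0,0,0],"claw": -1},
  ],
)

```text
t: 29.8
tcp_pos: [0.5518, 0.1217, 0.252]
orientation: [-3.137, -0.003, -0.001]
force: [-6.1, 4.4, 9.2]
finger_gap: 0.0099
gripper_force: 59.3
```

Run:
```python
from h import *
w=env.grab_frame("wrist");t=env.grab_frame("top")
cv2.imwrite("pics/v18.png",np.hstack([cv2.resize(t[130:290,320:400],(200,400)),w[:,40:]]))
s=env.get_state();print(s["tcp_pos"],s["finger_gap"],s["force"])
```

```text
[0.55177231 0.12170877 0.25202277] 0.010127560343454484 [-7.00338085  5.52160469  9.03899888]
```

View pics/v18.png

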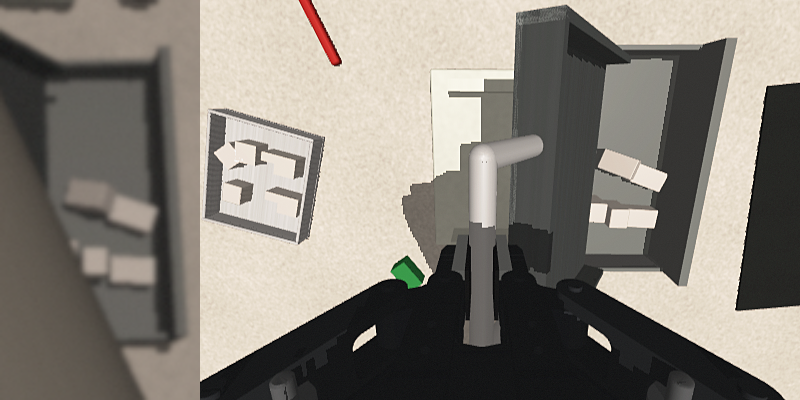

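Five blocks show in the bin, at (620,162), (648,178), (597,212), (620,215) and (643,217). I'll guide the tray down and release.

Request:
move_arm(
  plan=[
    {"slide": [0,-0.048,0.028],"rotation": [0,0,0],"claw": -1},
    {"slide": [0,-0.081,0.051],"rotation": [0,0,0],"claw": -1},
    {"slide": [0,-0.113,0.075],"rotation": [0,0,0],"claw": -1},
    {"slide": [0,-0.144,0.1],"rotation": [0,0,0],"claw": -1},
    {"slide": [0,-0.174,0.127],"rotation": [0,0,0],"claw": -1},
    {"slide": [0,-0.202,0.156],"rotation": [0,0,0],"claw": -1},
    {"slide": [0,-0.229,0.186],"rotation": [0,0,0],"claw": -1},
    {"slide": [0,-0.254,0.217],"rotation": [0,0,0],"claw": -1},
    {"slide": [0,-0.277,0.25],"rotation": [0,0,0],"claw": -1},
    {"slide": [0,-0.299,0.283],"rotation": [0,0,0],"claw": -1},
    {"slide": [0,-0.32,0.318],"rotation": [0,0,0],"claw": -1},
    {"slide": [0,-0.338,0.353],"rotation": [0,0,0],"claw": -1},
  ],
)

```text
t: 30.9
tcp_pos: [0.5524, 0.2205, 0.1433]
orientation: [3.141, 0.001, 0.001]
force: [-3.2, 2.2, 2.3]
finger_gap: 0.0101
gripper_force: 62.8
```

Request:
move_arm(
  plan=[
    {"slide": [0,-0.017,0.037],"rotation": [0,0,0],"claw": -1},
    {"slide": [0,-0.031,0.074],"rotation": [0,0,0],"claw": -1},
    {"slide": [0,-0.044,0.112],"rotation": [0,0,0],"claw": -1},
    {"slide": [0,-0.055,0.15],"rotation": [0,0,0],"claw": -1},
    {"slide": [0,-0.065,0.19],"rotation": [0,0,0],"claw": -1},
    {"slide": [0,-0.072,0.228],"rotation": [0,0,0],"claw": -1},
    {"slide": [0,-0.077,0.268],"rotation": [0,0,0],"claw": -1},
    {"slide": [0,-0.08,0.3],"rotation": [0,0,0],"claw": -1},
    {"slide": [0,-0.08,0.31],"rotation": [0,0,0],"claw": -1},
    {"slide": [0,-0.08,0.31],"rotation": [0,0,0],"claw": -1},
    {"slide": [0,-0.08,0.31],"rotation": [0,0,0],"claw": -1},
  ],
)

```text
t: 31.82
tcp_pos: [0.5525, 0.2436, 0.0502]
orientation: [3.142, -0.002, 0.0]
force: [-4.0, -0.8, 4.4]
finger_gap: 0.0096
gripper_force: 67.2
```

Run:
```python
from h import *
env.grab_frame("wrist");s=env.get_state();print(s["tcp_pos"],s["finger_gap"],s["force"])
```

```text
[0.55247807 0.24363942 0.05025543] 0.009491989145578078 [-3.68627735 -0.70043459  4.33985618]
```

Request:
move_arm(
  plan=[
    {"slide": [0,0,0],"rotation": [0,0,0],"claw": -0.2},
    {"slide": [0,0,0],"rotation": [0,0,0],"claw": -0.2},
    {"slide": [0,0,0],"rotation": [0,0,0],"claw": -0.2},
    {"slide": [0,0,-0.1],"rotation": [0,0,0],"claw": -0.2},
    {"slide": [0,0,-0.23],"rotation": [0,0,0],"claw": -0.2},
    {"slide": [0,0,-0.36],"rotation": [0,0,0],"claw": -0.2},
    {"slide": [0,0,-0.49],"rotation": [0,0,0],"claw": -0.2},
    {"slide": [0,0.1,-0.6],"rotation": [0,0,0],"claw": -0.2},
    {"slide": [0,0.22,-0.65],"rotation": [0,0,0],"claw": -0.2},
    {"slide": [0,0.35,-0.65],"rotation": [0,0,0],"claw": -0.2},
    {"slide": [0,0.48,-0.65],"rotation": [0,0,0],"claw": -0.2},
    {"slide": [0,0.6,-0.65],"rotation": [0,0,0],"claw": -0.2},
  ],
)

```text
t: 32.87
tcp_pos: [0.5527, 0.0613, 0.246]
orientation: [3.141, -0.001, 0.004]
force: [0.8, 0.2, 0.9]
finger_gap: 0.0342
gripper_force: 0.0
```

Request:
move_arm(
  plan=[
    {"slide": [0,0.12,0],"rotation": [0,0,0],"claw": -0.2},
    {"slide": [0,0.24,0],"rotation": [0,0,0],"claw": -0.2},
    {"slide": [0,0.36,0],"rotation": [0,0,0],"claw": -0.2},
    {"slide": [0,0.48,0],"rotation": [0,0,0],"claw": -0.2},
    {"slide": [0,0.5,0],"rotation": [0,0,0],"claw": -0.2},
    {"slide": [0,0.5,0],"rotation": [0,0,0],"claw": -0.2},
    {"slide": [0,0.5,0],"rotation": [0,0,0],"claw": -0.2},
  ],
)

```text
t: 33.45
tcp_pos: [0.5525, -0.0856, 0.2452]
orientation: [-3.141, 0.0, -0.001]
force: [-0.7, 0.6, -0.1]
finger_gap: 0.0343
gripper_force: 0.0
```

Run:
```python
from h import *
env.grab_frame("top");s=env.get_state();W=cam("wrist");g=env.grab_frame("wrist");cv2.imwrite("pics/w19.png",g);print(s["tcp_pos"],s["orientation"])
np.savez("w19.npz",K=W[0],M=W[1],t=W[2]);dish()
```

```text
[ 0.55267293 -0.08431315  0.24533968] [-3.14048519e+00 -3.40461371e-03 -9.64093310e-04]
top dish rect [531.3 391.9] [127.5 142.3] 73.3
scene dish rect [538.8 400.1] [125.7 144.9] 73.7
tri centre [0.5332 0.3974 0.0121]
```

View pics/w19.png

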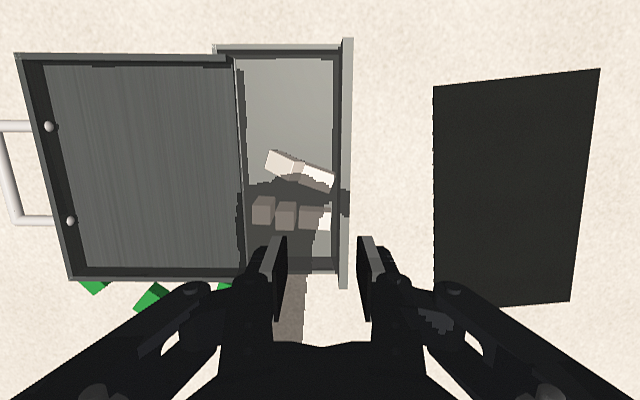

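All five whole blocks are in the bin, at (285,163), (318,175), (262,210), (287,215) and (318,217). The tray is empty and level, and the mat is at (515,190). Next I measure the back wall and mat from this view.

Run:
```python
from h import *
np.set_printoptions(precision=1,suppress=True,linewidth=200)
d=np.load("w19.npz");W=(d["K"],d["M"],d["t"]);g=cv2.imread("pics/w19.png",0);P=[]
for r in (45,60,100,140,170,220,260,280):
    seg=g[r,325:365].astype(int); dd=np.diff(seg); print(r,seg[::2].tolist())
c,=sorted(blobs(g<60,8000,60000),key=lambda c:-cv2.boundingRect(c)[0])[:1]; m=cv2.minAreaRect((plane(W,c.reshape(-1,2),.003)[:,:2]*1000).astype(np.float32)); print("mat",m)
print("wall top ends",plane(W,[(347.5,37),(342.5,288)],.075)*1000)
```

```text
45 [168, 169, 168, 168, 171, 171, 171, 185, 35, 189, 173, 173, 173, 172, 187, 239, 236, 235, 239, 237]
60 [134, 134, 134, 136, 70, 76, 78, 55, 50, 181, 172, 171, 171, 168, 225, 236, 231, 225, 227, 232]
100 [169, 168, 168, 172, 60, 76, 76, 56, 46, 173, 169, 170, 169, 164, 243, 244, 238, 234, 238, 240]
140 [163, 163, 164, 176, 71, 76, 71, 54, 149, 165, 164, 164, 163, 212, 239, 237, 236, 239, 236, 236]
170 [118, 121, 140, 159, 67, 71, 66, 51, 173, 160, 158, 160, 155, 246, 235, 235, 233, 235, 233, 233]
220 [243, 243, 252, 43, 71, 72, 56, 49, 157, 153, 154, 151, 198, 235, 234, 234, 235, 230, 238, 234]
260 [72, 71, 70, 73, 61, 62, 55, 107, 152, 151, 150, 143, 251, 235, 234, 254, 3, 20, 22, 23]
280 [236, 237, 239, 233, 235, 234, 253, 154, 150, 148, 149, 140, 241, 231, 233, 240, 97, 17, 19, 19]Traceback (most recent call last):
  File "<stdin>", line 6, in <module>
ValueError: not enough values to unpack (expected 1, got 0)
```

Run:
```python
from h import *
np.set_printoptions(precision=1,suppress=True,linewidth=200)
d=np.load("w19.npz");W=(d["K"],d["M"],d["t"]);g=cv2.imread("pics/w19.png",0)
m=g<60; m[:,:420]=False; m[312:]=False
c=max(blobs(m,2000,90000),key=cv2.contourArea); q=cv2.minAreaRect((plane(W,c.reshape(-1,2),.003)[:,:2]*1000).astype(np.float32)); print("mat",q)
P=plane(W,[(347.5,60),(347,100),(346,140),(345,170),(343.7,220),(343,260),(342.5,280)],.075)*1000;print(P[:,:2]);print("yaw",np.degrees(np.arctan(np.polyfit(P[:,0],P[:,1],1)[0])))
print("ends",plane(W,[(347.5,37),(342.5,288)],.075)*1000)
for u in ((285,163),(318,175),(262,210),(318,217)): print(u,plane(W,[u],.026)*1000)
T=cam("top");t=cv2.imread("pics/d_top.png",0);m=t<45;m[:,:400]=False;c=max(blobs(m,2000,90000),key=cv2.contourArea);q=cv2.minAreaRect((plane(T,c.reshape(-1,2),.003)[:,:2]*1000).astype(np.float32)); print("mat top",q)
to(550,-111,130,0);to(550,-111,48,0)
```

```text
mat ((495.46142578125, -315.3400573730469), (314.50030517578125, 208.84918212890625), 6.106170177459717)
[[ 661.4 -109.8]
 [ 626.3 -110.2]
 [ 588.6 -110.2]
 [ 558.7 -109.9]
 [ 504.9 -109.8]
 [ 458.1 -110.1]
 [ 433.2 -110.1]]
yaw 0.011245555462558888
ends [[ 680.6 -109.3   75. ]
 [ 423.  -110.3   75. ]]
(285, 163) [[556.6 -43.9  26. ]]
(318, 175) [[542.5 -82.2  26. ]]
(262, 210) [[499.  -14.3  26. ]]
(318, 217) [[490.1 -82.1  26. ]]Traceback (most recent call last):
  File "<stdin>", line 9, in <module>
ValueError: max() iterable argument is empty
```

Run:
```python
from h import *
to(552,-110,125,0);to(552,-110,48,0)
```

```text
to (552, -110, 125, 0) slide [-0.003, 0.088, 0.401] rot [-0.0, -0.0, 0.001]
to (552, -110, 48, 0) slide [-0.003, 0.088, 0.658] rot [-0.0, -0.0, 0.001]
```

Request:
move_arm(
  plan=[
    {"slide": [-0.003,0.088,0.1],"rotation": [0,0,0],"claw": -0.2},
    {"slide": [-0.003,0.088,0.2],"rotation": [0,0,0],"claw": -0.2},
    {"slide": [-0.003,0.088,0.32],"rotation": [0,0,0],"claw": -0.2},
    {"slide": [-0.003,0.088,0.42],"rotation": [0,0,0],"claw": -0.2},
    {"slide": [-0.003,0.088,0.52],"rotation": [0,0,0],"claw": -0.2},
    {"slide": [-0.003,0.088,0.6],"rotation": [0,0,0],"claw": -0.2},
    {"slide": [-0.003,0.088,0.64],"rotation": [0,0,0],"claw": -0.2},
    {"slide": [-0.003,0.088,0.658],"rotation": [0,0,0],"claw": -0.2},
    {"slide": [-0.003,0.088,0.658],"rotation": [0,0,0],"claw": -0.2},
  ],
)

```text
t: 34.4
tcp_pos: [0.5515, -0.1115, 0.0475]
orientation: [-3.141, -0.003, 0.001]
force: [0.1, 0.3, 0.3]
finger_gap: 0.0344
gripper_force: 0.0
```

Request:
move_arm(
  plan=[
    {"slide": [0,0,0],"rotation": [0,0,0],"claw": -1},
    {"slide": [0,0,0],"rotation": [0,0,0],"claw": -1},
    {"slide": [0,0,0],"rotation": [0,0,0],"claw": -1},
    {"slide": [0,0,0],"rotation": [0,0,0],"claw": -1},
    {"slide": [0,0,0],"rotation": [0,0,0],"claw": -1},
  ],
  force=115,
)

```text
t: 34.82
tcp_pos: [0.5534, -0.1117, 0.0501]
orientation: [-3.141, -0.001, -0.007]
force: [-0.5, 2.0, 6.2]
finger_gap: 0.0082
gripper_force: 113.5
```

Run:
```python
from h import *
env.grab_frame("top");s=env.get_state();print(s["tcp_pos"],s["finger_gap"],s["gripper_force"],s["force"]);to(549,-170,52,0);to(508,-387,70,5.5)
```

```text
[ 0.55340114 -0.11172046  0.05008577] 0.007831277403487987 113.46861362457275 [-0.22620924  1.78515753  6.3938374 ]
to (549, -170, 52, 0) slide [-0.015, 0.194, -0.007] rot [-0.0, -0.001, 0.0]
to (508, -387, 70, 5.5) slide [-0.152, 0.917, -0.067] rot [-0.0, -0.001, -0.03]
```

Request:
move_arm(
  plan=[
    {"slide": [0,0,-0.01],"rotation": [0,0,0],"claw": -1},
    {"slide": [0,0,-0.017],"rotation": [0,0,0],"claw": -1},
    {"slide": [0,0.03,-0.02],"rotation": [0,0,0],"claw": -1},
    {"slide": [-0.003,0.07,-0.02],"rotation": [0,0,0],"claw": -1},
    {"slide": [-0.006,0.11,-0.02],"rotation": [0,0,0],"claw": -1},
    {"slide": [-0.01,0.15,-0.02],"rotation": [0,0,0],"claw": -1},
    {"slide": [-0.015,0.19,-0.03],"rotation": [0,0,0],"claw": -1},
    {"slide": [-0.02,0.22,-0.05],"rotation": [0,0,0],"claw": -1},
    {"slide": [-0.025,0.25,-0.07],"rotation": [0,0,-0.004],"claw": -1},
    {"slide": [-0.025,0.25,-0.07],"rotation": [0,0,-0.004],"claw": -1},
    {"slide": [-0.025,0.25,-0.07],"rotation": [0,0,-0.004],"claw": -1},
  ],
)

```text
t: 35.78
tcp_pos: [0.5443, -0.1885, 0.0696]
orientation: [3.141, 0.017, 0.002]
force: [0.4, 0.8, -3.5]
finger_gap: 0.0075
gripper_force: 112.3
```

Run:
```python
from h import *
env.grab_frame("top");s=env.get_state();print(s["tcp_pos"],s["finger_gap"],s["gripper_force"],s["force"],s["wrist_torque"]);to(508,-387,73,5.5);to(508,-387,53,5.5)
g=env.grab_frame("wrist");sc=env.grab_frame("scene");cv2.imwrite("pics/v20.png",np.hstack([g[:,0:400],cv2.resize(sc[80:280,180:380],(400,400))]))
```

```text
[ 0.54419483 -0.18730619  0.06924726] 0.007734753653862181 112.29197144508362 [-0.11053693  0.86517778 -3.59704623] [-0.12946111 -0.03052153 -0.01303967]
to (508, -387, 73, 5.5) slide [-0.129, 0.664, -0.013] rot [-0.0, -0.0, -0.027]
to (508, -387, 53, 5.5) slide [-0.129, 0.664, 0.054] rot [-0.0, -0.0, -0.027]
```

View pics/v20.png

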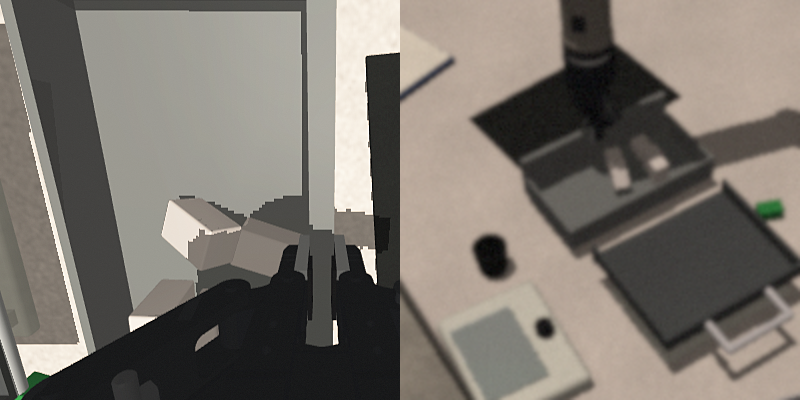

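The bin is held level and clear of the tray with the blocks inside. I carry it to the mat.

Request:
move_arm(
  plan=[
    {"slide": [-0.02,0.08,-0.01],"rotation": [0,0,-0.004],"claw": -1},
    {"slide": [-0.03,0.16,-0.013],"rotation": [0,0,-0.008],"claw": -1},
    {"slide": [-0.05,0.25,-0.013],"rotation": [0,0,-0.012],"claw": -1},
    {"slide": [-0.07,0.34,-0.013],"rotation": [0,0,-0.016],"claw": -1},
    {"slide": [-0.085,0.43,-0.013],"rotation": [0,0,-0.02],"claw": -1},
    {"slide": [-0.1,0.52,-0.013],"rotation": [0,0,-0.024],"claw": -1},
    {"slide": [-0.12,0.6,-0.013],"rotation": [0,0,-0.027],"claw": -1},
    {"slide": [-0.129,0.664,-0.013],"rotation": [0,0,-0.027],"claw": -1},
    {"slide": [-0.129,0.664,0.01],"rotation": [0,0,-0.027],"claw": -1},
    {"slide": [-0.129,0.664,0.03],"rotation": [0,0,-0.027],"claw": -1},
    {"slide": [-0.129,0.664,0.045],"rotation": [0,0,-0.027],"claw": -1},
    {"slide": [-0.129,0.664,0.045],"rotation": [0,0,-0.027],"claw": -1},
  ],
)

```text
t: 36.93
tcp_pos: [0.5082, -0.3842, 0.0538]
orientation: [-3.135, -0.157, 0.002]
force: [-0.0, 0.1, -2.7]
finger_gap: 0.0074
gripper_force: 112.7
```

Run:
```python
from h import *
env.grab_frame("top");s=env.get_state();print(s["tcp_pos"],s["finger_gap"],s["gripper_force"],s["force"]);to(508,-387,53,5.5)
```

```text
[ 0.50839957 -0.3844896   0.05445223] 0.007646792766215641 112.70800352096558 [ 0.15154988 -0.01096515 -4.76110662]
to (508, -387, 53, 5.5) slide [-0.002, 0.008, 0.005] rot [-0.001, 0.0, 0.001]
```

Request:
move_arm(
  plan=[
    {"slide": [0,0,0.005],"rotation": [0,0,0],"claw": -1},
    {"slide": [0,0,0.007],"rotation": [0,0,0],"claw": -1},
    {"slide": [0,0,0.007],"rotation": [0,0,0],"claw": -1},
    {"slide": [0,0,0.007],"rotation": [0,0,0],"claw": -0.2},
    {"slide": [0,0,0.005],"rotation": [0,0,0],"claw": -0.2},
    {"slide": [0,0,0.005],"rotation": [0,0,0],"claw": -0.2},
    {"slide": [0,0,-0.1],"rotation": [0,0,0],"claw": -0.2},
    {"slide": [0,0,-0.23],"rotation": [0,0,0],"claw": -0.2},
    {"slide": [0,0,-0.36],"rotation": [0,0,0],"claw": -0.2},
    {"slide": [0,0,-0.5],"rotation": [0,0,0],"claw": -0.2},
    {"slide": [0,0,-0.65],"rotation": [0,0,0],"claw": -0.2},
    {"slide": [0,0,-0.65],"rotation": [0,0,0],"claw": -0.2},
  ],
)

```text
t: 37.98
tcp_pos: [0.512, -0.3898, 0.2611]
orientation: [3.127, 0.152, 0.022]
force: [0.8, -0.7, 1.4]
finger_gap: 0.0346
gripper_force: 0.0
```

Request:
move_arm(
  plan=[
    {"slide": [0,-0.1,-0.05],"rotation": [0,0,0],"claw": -0.2},
    {"slide": [0,-0.2,-0.05],"rotation": [0,0,0],"claw": -0.2},
    {"slide": [0,-0.25,-0.05],"rotation": [0,0,0],"claw": -0.2},
    {"slide": [0,-0.25,-0.05],"rotation": [0,0,0],"claw": -0.2},
    {"slide": [0,-0.25,-0.05],"rotation": [0,0,0],"claw": -0.2},
  ],
)

```text
t: 38.4
tcp_pos: [0.5007, -0.3121, 0.2656]
orientation: [3.137, 0.156, 0.001]
force: [0.5, -0.2, 0.2]
finger_gap: 0.0341
gripper_force: 0.0
```

Run:
```python
from h import *
t=env.grab_frame("top");g=env.grab_frame("wrist");s=env.get_state();print(s["tcp_pos"],s["force"])
cv2.imwrite("pics/v21.png",np.hstack([cv2.resize(t[60:340,120:560],(440,330)),cv2.resize(g[0:330,140:500],(360,330))]))
dish()
```

```text
[ 0.50010275 -0.31402735  0.26506047] [-0.17282258 -0.61332821 -0.00130341]
top dish rect [531.3 391.8] [128.3 142.8] 73.3
scene dish rect [539.3 400.3] [126.4 143.2] 73.5
tri centre [0.5332 0.3973 0.0121]
```

View pics/v21.png

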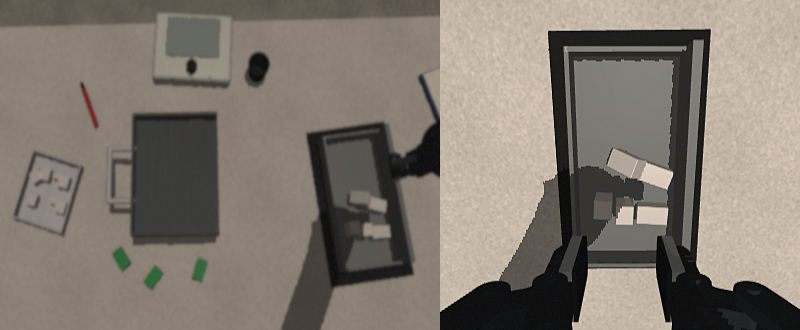

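The bin stands on its mat with all five whole blocks inside, at about (625,160), (655,175), (603,205), (625,212) and (652,215). The four rejects are in the dish at (48,190). The tray is level, and the cup and marker haven't moved. I'll hand it in.

```bash
python3 -c "
from station import env
print(env.job_done())"
```

```text
the job is handed in; nothing more can be done
None
```

I handed the job in with the four misshapen blocks in the dish, the five whole ones in the bin on its mat, the tray level, and the cup and marker untouched; no verdict came back, and I viewed 16 pictures, two over the limit of 14.

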